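# Nest the bean-shaped carving-tool trays

### The job

Stack the three bean-shaped tool trays on the workbench: turn the blue tray until its outline matches the dark tray that is fixed to the bench, set it in and press it gently down past the springs until its shoulder rests on the rim all round. Then take the light tray from the sloping board, nest it on the blue one in the same way, gently pressed fully home, and let go. Do not drop, slam or force the trays, and leave the gouges, mallet, stone and offcut where they lie.

Things in the scene. Friction and masses are not known exactly. Their poses are not given: they have to be found in the camera images.
- base_tray: Dark wooden tray fixed to the bench, bottom of the stack. Bean (kidney) outline 175 mm along x, 108 mm along y: bulging long side to +y (50 mm from the origin), hollow side to -y (45 mm mid, lobes 55 mm); only one way round fits. Walls 6 mm. Origin at bench height under the middle, z up. No foot: floor top z = 4, rim 44 mm.
- base_bar (a point): Middle of the top of this tray's straight grip bar (12 mm thick along the tray's y, 70 mm long along x, 26 mm high from the floor, above the tray's origin, top 14 mm below the rim). Floor free 33 mm or more on both sides. 
- base_rim (a point): Centre of this tray's mouth, at rim height. Inside it at each end lobe sits a brass spring ramp; the two hold the foot of the next tray 5 to 8 mm proud. Pressing that tray down to the stop takes some 6 to 12 N, until it stops firmly; it then stays down. Blue tray home: its origin is 12 mm below this point, axes alike.
- blue_tray: Blue tray flat on the bench. Bean (kidney) outline 175 mm along x, 108 mm along y: bulging long side to +y (50 mm from the origin), hollow side to -y (45 mm mid, lobes 55 mm); only one way round fits. Walls 6 mm. Origin under the middle, z up. Foot z = 0 to 12 mm, set in 7.8 mm all round (1.8 mm play in the tray below); shoulder at 12, floor top 16, rim 56 mm. 0.26 kg. 
- blue_bar (a point): Middle of the top of this tray's straight grip bar (12 mm thick along the tray's y, 70 mm long along x, 26 mm high from the floor, above the tray's origin, top 14 mm below the rim). Floor free 33 mm or more on both sides. 
- blue_rim (a point): Centre of this tray's mouth, at rim height. Inside it at each end lobe sits a brass spring ramp; the two hold the foot of the next tray 5 to 8 mm proud. Pressing that tray down to the stop takes some 6 to 12 N, until it stops firmly; it then stays down. Light tray home: its origin is 12 mm below this point, axes alike.
- light_tray: Light wooden tray, dark bar, lying tilted on the sloping board. Bean (kidney) outline 175 mm along x, 108 mm along y: bulging long side to +y (50 mm from the origin), hollow side to -y (45 mm mid, lobes 55 mm); only one way round fits. Walls 6 mm. Origin under the middle, z up. Foot z = 0 to 12 mm, set in 7.8 mm all round (1.8 mm play in the tray below); shoulder at 12, floor top 16, rim 56 mm. 0.26 kg. 
- light_bar (a point): Middle of the top of this tray's straight grip bar (12 mm thick along the tray's y, 70 mm long along x, 26 mm high from the floor, above the tray's origin, top 14 mm below the rim). Floor free 33 mm or more on both sides. The light tray has no springs of its own.
- board: Fixed plywood sloping board, 220 by 220 mm, tilted 0.35 rad (20 degrees), rising along its +x; its upper surface's centre is 55 mm above the origin, which is on the bench. High edge about 92 mm up.
- gouge_a: Bystander, leave it: carving gouge lying flat, 170 mm long, 28 mm high
- gouge_b: Bystander, leave it: carving gouge lying flat, 160 mm long, 28 mm high
- honing_stone: Bystander, leave it: grey honing stone 150 x 50 x 25 mm
- mallet: Bystander, leave it: wooden mallet lying down, 230 mm long, head diameter 64 mm, origin near the head's middle
- offcut: Bystander, leave it: light wood offcut 110 x 70 x 45 mm
There are look-alikes about, which are no part of the job. What is meant by the base_tray is not green, and is the smaller of those in its own colour.

How it is judged (in metres and radians):
On the way, in this order (a step that is already met when the one before it is completed fails the run):
1. the blue tray is pressed home in the dark tray (x of blue_tray in the frame of base_tray between -0.003 and 0.003 m and y of blue_tray in the frame of base_tray between -0.003 and 0.003 m and z of blue_tray in the frame of base_tray between 0.029 and 0.034 m and angle between the x axis of blue_tray and the x axis of base_tray, either way round below 0.04 rad and angle between the z axis of blue_tray and the z axis of base_tray, either way round below 0.025 rad), for 0.2 s.
2. the light tray is pressed home in the blue tray (all of step 1 and x of light_tray in the frame of blue_tray between -0.003 and 0.003 m and y of light_tray in the frame of blue_tray between -0.003 and 0.003 m and z of light_tray in the frame of blue_tray between 0.041 and 0.046 m and angle between the x axis of light_tray and the x axis of blue_tray, either way round below 0.04 rad and angle between the z axis of light_tray and the z axis of blue_tray, either way round below 0.025 rad), for 0.2 s.
At the end, for the whole second after the job is handed in: Blue tray in the dark one and light tray in the blue one, each turned to match within 0.04 rad, centred within 3 mm, shoulder within 2 mm of the rim below, level with it within 0.025 rad; both at rest (all of step 2 and linear speed of each of blue_tray, light_tray below 0.02 m/s and angular speed of each of blue_tray, light_tray below 0.15 rad/s); the robot touches nothing.
It fails at once if a tray is forced: more than 100 N between trays (contact force between blue_tray and base_tray above 100 N or contact force between light_tray and blue_tray above 100 N).
It fails at once if a tray is dropped: faster than 0.4 m/s with no finger touching it ((linear speed of blue_tray above 0.4 m/s and contact force between the fingers and blue_tray below 0.05 N) or (linear speed of light_tray above 0.4 m/s and contact force between the fingers and light_tray below 0.05 N)).
It fails at once if a bystander is moved more than 20 mm (distance of any of gouge_a, gouge_b, honing_stone, mallet, offcut from where it was at the start of the episode above 0.02 m).
It also fails if it takes over 72 s, if anything falls off the work surface, if the arm or the gripper's body presses on something with over 40 N, if the wrist force passes 120 N, or if a joint passes its speed limit or range.

### The arm

A 6-joint arm with a two-finger parallel gripper is mounted at the origin on the work surface. World frame = base frame: x ahead of the robot, y to its left, z up, the work surface at z = 0. Lengths are in m, angles in degrees, forces in N, time in s.
With the tool pointing down it reaches from about 0.25 to 0.725 m from the base axis. Payload 9.7 kg.
Tool frame: the origin (TCP) lies midway between the tips of the shut fingers; the grasp point (between the pads) lies 19 mm behind it; z points along the fingers, y is the line along which they close (so a half turn about z gives the same grasp; the last joint's range is limited). The gripper opens to 85 mm and grips with 20 to 120 N. Pads are 22 mm wide; open, the fingers measure 114 mm over their backs; the gripper's body (76 mm by 85 mm) begins 54 mm behind the grasp point. The pads swing forward as they close: fully open they stand 13 mm farther back than shut.
Start: joints at [-73.568, 4.979, 10.078, 95.1, 0, 90], TCP at [0.156, -0.528, 0.193] pointing down, gripper open.
Joint ranges: [-179.16, 179.16], [-48.56, 103.87], [-65.8, 70.77], [-126.05, 130.52], [-82.76, 87.17], [-180, 180]. Speed limits (degrees/s): [127.2, 127.2, 147.25, 180, 180, 180].

### API

Orientations are given as [roll, pitch, yaw] about the fixed x, y, z axes, in that order (R = Rz(yaw) Ry(pitch) Rx(roll)).
In Python, from workcell import bot gives the robot as it stands.
- The arm moves only by the shell command python3 -m crank 'ROWS' [FORCE]. ROWS is JSON, a list of rows, each an object with "gripper": the finger opening in mm, from 0 to 85.4; "travel": the shift along the tool's x, y, z in mm, a list of three; "twist": the turn, a rotation vector about the tool's x, y, z in rad, a list of three. In form: [{"gripper": gripper, "travel": [tx, ty, tz], "twist": [rx, ry, rz]}, ...]. A call has 1 to 12 rows; each row shifts and turns the commanded pose from where the row before left it, along the tool's axes as they then stand; what a row does not reach is not made up. A row lasts 1/8 s, in which the tool goes at most 62.5 mm and 10.7 degrees, less where a joint would pass 70% of its speed; a pose out of reach is approached as far as the arm can. A call is refused whole if a number of a shift passes 62.5 or a number of a turn 0.188, either way. A call with a gripper value outside its range is refused whole. The fingers move at their own pace and stop on an object; FORCE is the grip in N (left out, the last holds). Time passes only in rows, so rows that do not move let the fingers close. It gives the time, the measured TCP pose, the force, the opening and the grip force at its end, in the units of the state.
- bot.get_obs(): the state, without advancing time (a new reading comes with each control period).
- bot.camera(name): name is "scene" or "top"; returns the picture (480x640x3 uint8, red, green, blue); there is no depth.
- bot.calibration(name): a dict with "vfov" (degrees; the focal length in pixels is half the picture's height over the tangent of half this angle, whatever the lens; pixels are square), "cx", "cy" (the principal point, pixels), "camera_from_world" (4x4, takes a point from world to camera coordinates). Camera axes: x right, y down, z forward; pixel columns grow to the right and rows downward; lengths in m; the calibration is good to about 2 mm. A picture is of the moment at which its call begins. calibration takes no time and is no camera call.
- bot.job_done(): hands the job in; it is judged then, once.
The state is a dict: "time": time; "q": joint angles; "qd": joint speeds; "joint_efforts": joint torques, N m; "ee_pos": TCP position; "tcp_rot": TCP orientation; "wrist_force": force on the tool from outside, world axes, zero at the start; "torque": the same for the moment, N m; "opening": finger opening in m; "grasp_force": force on a finger pad.
Only numpy, scipy, OpenCV 4.12 (cv2) and the standard library are available. Lean on these libraries where they do the work, as an engineer would, in place of code of your own. Each camera call takes 0.05 s, during which the arm holds its last target. There are 200 camera calls.

## Working session

There is one attempt and no reset: what is moved stays moved. The work goes in short steps, Python scripts to look and compute and a shell command to move; the robot and the scene stay as the last step left them, time stands still between calls to the robot, and variables do not carry over. Pictures are saved under pics/ and viewed, at most 10 in all, crops included, and the job is handed in when it is done.

```bash
mkdir -p pics && python3 - <<'E'
from workcell import bot
import cv2,json,numpy as np
for n in("scene","top"):
    cv2.imwrite(f"pics/{n}0.png",bot.camera(n)[:,:,::-1]); c=bot.calibration(n); print(n,{k:np.round(v,4).tolist() for k,v in c.items()})
o=bot.get_obs(); print(o)
E
ls
```

```text
scene {'vfov': 49.536, 'cx': 325.3016, 'cy': 241.6818, 'camera_from_world': [[0.7514, 0.6598, -0.0074, -0.4822], [0.4856, -0.5606, -0.6708, -0.2058], [-0.4467, 0.5005, -0.7416, 1.7278], [0.0, 0.0, 0.0, 1.0]]}
top {'vfov': 48.3186, 'cx': 320.6357, 'cy': 245.5747, 'camera_from_world': [[-0.0044, -1.0, 0.0007, 0.0806], [-0.9799, 0.0042, -0.1992, 0.5807], [0.1992, -0.0015, -0.98, 1.1881], [0.0, 0.0, 0.0, 1.0]]}
{'time': 0.1, 'q': array([-7.35687267e+01,  5.00710727e+00,  1.00387864e+01,  9.50993781e+01,
        1.84895124e-04,  9.00004654e+01]), 'qd': array([ 0.01844765, -0.04526021,  0.14480042,  0.06719581,  0.02830366,
        0.06324962]), 'joint_efforts': array([ 5.33766961e-04, -5.21562803e+01,  4.65653872e+01,  1.61016884e-02,
       -7.62438475e-06, -8.57154561e-06]), 'ee_pos': array([ 0.15550554, -0.52729602,  0.19246021]), 'tcp_rot': array([-1.79932301e+02, -1.84345106e-04,  1.64308077e+01]), 'wrist_force': array([ 0.26524149,  0.06153371, -0.31815807]), 'torque': array([ 0.00191663, -0.04903795, -0.04485677]), 'grasp_force': 0.0, 'opening': 0.08551603591955446}
pics
```

View pics/scene0.png

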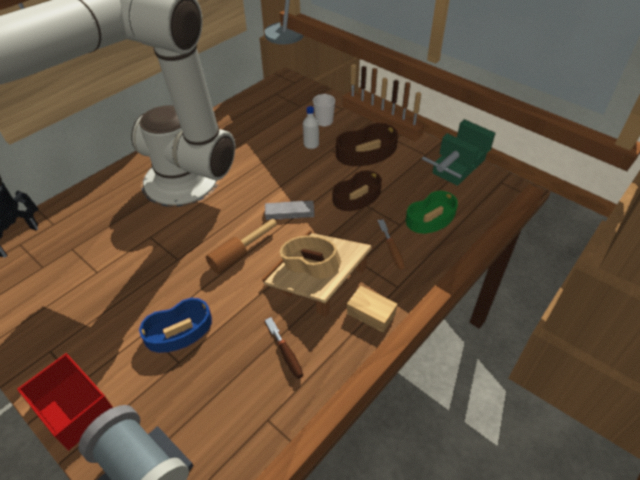

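View pics/top0.png

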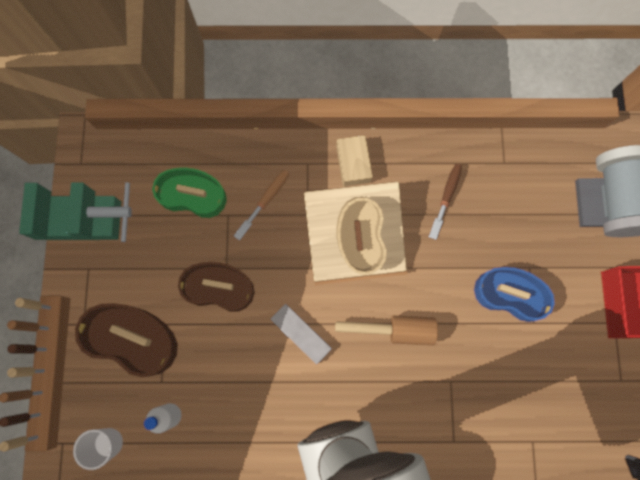

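Could be taken for the base tray, in the top view: the small dark tray at (217,288), the large dark tray at (127,340) and the green tray at (190,192). I choose the small dark one. Blue is at (515,293) and light is on the board at (362,235). Next I'll measure and check with one close crop.

```bash
cat > h.py <<'E'
from workcell import bot
import cv2,numpy as np
def cal(n):
    c=bot.calibration(n); f=240/np.tan(np.radians(c["vfov"])/2); return f,c["cx"],c["cy"],np.array(c["camera_from_world"])
def rays(n,uv):
    f,cx,cy,T=cal(n); uv=np.atleast_2d(uv).astype(float); R=T[:3,:3]
    d=np.c_[(uv-[cx,cy])/f,np.ones(len(uv))]@R; return -R.T@T[:3,3],d
def plane(n,uv,z):
    o,d=rays(n,uv); return o+d*((z-o[2])/d[:,2])[:,None]
def proj(n,P):
    f,cx,cy,T=cal(n); P=np.atleast_2d(P); q=P@T[:3,:3].T+T[:3,3]; return q[:,:2]/q[:,2:]*f+[cx,cy]
def tri(a,b): # pixel in scene, pixel in top
    o1,d1=rays("scene",a);o2,d2=rays("top",b);d1=d1[0];d2=d2[0]
    s=np.linalg.lstsq(np.c_[d1,-d2],o2-o1,rcond=None)[0]; p,q=o1+s[0]*d1,o2+s[1]*d2
    return (p+q)/2,np.linalg.norm(p-q)
def blob(m,seed):
    n,l,st,c=cv2.connectedComponentsWithStats(m.astype(np.uint8)); 
    k=min(range(1,n),key=lambda i:np.hypot(*(c[i]-seed))+(1e3 if st[i,4]<25 else 0)); return l==k
def pca(m):
    v,u=np.nonzero(m); P=np.c_[u,v].astype(float); c=P.mean(0); w,V=np.linalg.eigh(np.cov((P-c).T)); return c,V[:,1],2*np.sqrt(3*w[::-1])
E
python3 - <<'E'
from h import *
t=cv2.imread("pics/top0.png");s=cv2.imread("pics/scene0.png")
def cr(i,x,y,w=100,h=75): return cv2.resize(i[y-h//2:y-h//2+h,x-w//2:x-w//2+w],(400,300),interpolation=cv2.INTER_CUBIC)
cv2.imwrite("pics/crop1.png",np.vstack([np.hstack([cr(t,217,288),cr(t,515,293)]),np.hstack([cr(t,358,233,140,105),cr(s,357,190)])]))
for n,i,p in(("top",t,[(217,288),(127,340),(515,293)]),("scene",s,[(358,190),(367,145),(176,326)])):
    for u,v in p: print(n,(u,v),i[v-3:v+4,u].tolist()[::3])
    if n=="top": print(plane(n,p,.03).round(3).tolist())
E
```

```text
top (217, 288) [[94, 128, 153], [49, 66, 90], [37, 51, 76]]
top (127, 340) [[92, 124, 148], [41, 57, 81], [35, 48, 74]]
top (515, 293) [[145, 186, 214], [143, 185, 212], [140, 124, 127]]
[[0.486, 0.322, 0.03], [0.367, 0.524, 0.03], [0.472, -0.377, 0.03]]
scene (358, 190) [[22, 33, 49], [64, 98, 123], [59, 92, 114]]
scene (367, 145) [[39, 60, 81], [60, 94, 117], [58, 88, 110]]
scene (176, 326) [[92, 112, 132], [117, 177, 214], [62, 97, 119]]
```

View pics/crop1.png

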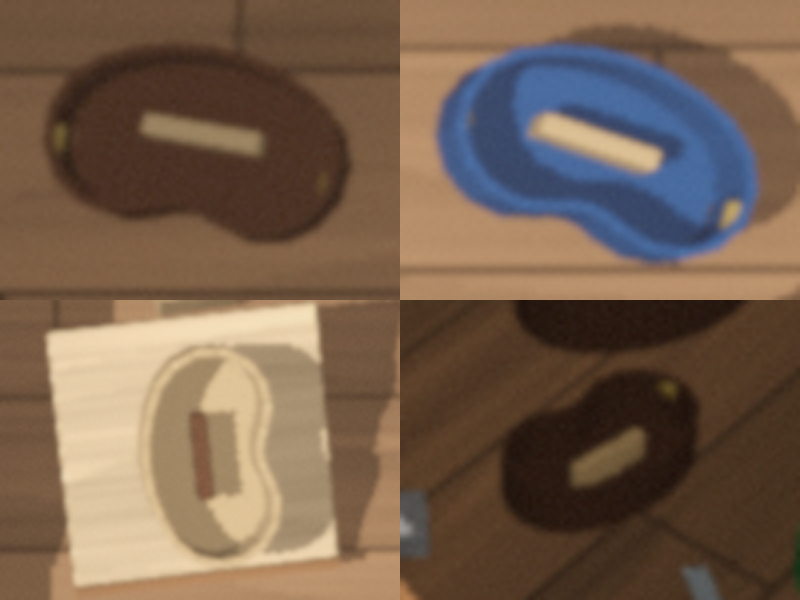

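The crop confirms the choice: the small dark tray at (217,288) has a bar and two brass springs. In the top view the bulge of dark and blue points up the image, and the bulge of light points left. Next I'll measure the bars as box silhouettes, whose centroid is the middle of the bar, and the corners of the board.

```bash
cat >> h.py <<'E'
def barmeas(img,n,seed,zc,dark=False,hw=26,K=8,dbg=None):
    u0,v0=int(seed[0])-hw,int(seed[1])-hw; c=img[v0:v0+2*hw,u0:u0+2*hw]; c=cv2.resize(c,None,fx=K,fy=K,interpolation=cv2.INTER_CUBIC)
    g=c[:,:,2].astype(float)-(0 if dark else 0.0)
    ctr=g[hw*K-12:hw*K+12,hw*K-12:hw*K+12]
    a=np.median(ctr); ring=np.median(g[int(hw*K*.45):int(hw*K*1.55),int(hw*K*.45):int(hw*K*1.55)])
    m=(g<(a+ring)/2) if dark else (g>(a+ring)/2)
    m=blob(m,(hw*K,hw*K)); q=np.argwhere(m)[:,::-1].astype(np.float32)
    r=cv2.minAreaRect(q); ctd=(q.mean(0)+.5)/K-.5+[u0,v0]
    bx=(cv2.boxPoints(r)+.5)/K-.5+[u0,v0]
    e=[bx[1]-bx[0],bx[2]-bx[1]]; L=max(e,key=np.linalg.norm)
    P=plane(n,[ctd-L/2,ctd+L/2,ctd],zc); d=P[1]-P[0]
    if dbg is not None: cv2.imwrite(dbg,np.hstack([c,cv2.cvtColor(m.astype(np.uint8)*255,cv2.COLOR_GRAY2BGR)]))
    return ctd,P[2],np.degrees(np.arctan2(d[1],d[0]))%180,[x/K for x in r[1]]
E
python3 - <<'E'
from h import *
t=cv2.imread("pics/top0.png");s=cv2.imread("pics/scene0.png")
for nm,a,b,z in(("base",(217,285),(358,190),.017),("blue",(515,292),(178,327),.029)):
    A=barmeas(t,"top",a,z,dbg=f"pics/d_{nm}t.png");B=barmeas(s,"scene",b,z,dbg=f"pics/d_{nm}s.png")
    for x in(A,B): print(nm,[np.round(y,3) for y in x])
    print("tri",tri(B[0],A[0]))
def comp(n,m,z,seed):
    m=blob(m,seed); q=np.argwhere(m)[:,::-1].astype(np.float32); return pca(m)
# board corners
g=t.astype(int); m=(g[:,:,0]>95)&(g[:,:,2]>140)
m=cv2.morphologyEx(m.astype(np.uint8),cv2.MORPH_CLOSE,np.ones((25,25)))
print("board corners by eye tri")
for a,b in(((265,285),(400,183)),):pass
for nm,a,b in(("c1",(370,245),(306,192)),("c2",(324,300),(400,183)),("c3",(265,285),(406,271)),): print(nm,tri(a,b))
M=barmeas(t,"top",(359,235),.08,dark=True,dbg="pics/d_lt.png");print([np.round(y,3) for y in M])
p=[cv2.resize(cv2.imread(f"pics/d_{k}.png"),(400,200)) for k in("baset","bases","bluet","blues","lt","lt")]
cv2.imwrite("pics/dbg.png",np.vstack([np.hstack(p[:2]),np.hstack(p[2:4]),np.hstack(p[4:])]))
E
```

```text
base [array([217.054, 283.974]), array([0.498, 0.324, 0.017]), np.float64(79.457), array([30.343,  6.004])]
base [array([358.723, 192.082]), array([0.498, 0.325, 0.017]), np.float64(79.479), array([ 8.416, 21.918])]
tri (array([0.49781981, 0.32454685, 0.01740877]), np.float64(0.0009903996758495678))
blue [array([513.636, 291.262]), array([ 0.476, -0.374,  0.029]), np.float64(70.212), array([33.222,  7.396])]
blue [array([176.985, 326.885]), array([ 0.474, -0.374,  0.029]), np.float64(70.181), array([ 9.376, 30.348])]
tri (array([ 0.47534994, -0.37381306,  0.03093183]), np.float64(0.0006280936421864253))
board corners by eye tri
c1 (array([0.70175203, 0.11263832, 0.09307647]), np.float64(0.0035385679114141597))
c2 (array([ 0.72504636, -0.10438842,  0.08947056]), np.float64(0.007547018592602984))
c3 (array([ 0.52986378, -0.1258765 ,  0.00474755]), np.float64(0.00400625953326087))
[array([358.012, 234.831]), array([ 0.602, -0.008,  0.08 ]), np.float64(5.106), array([31.418,  7.39 ])]
```

View pics/dbg.png

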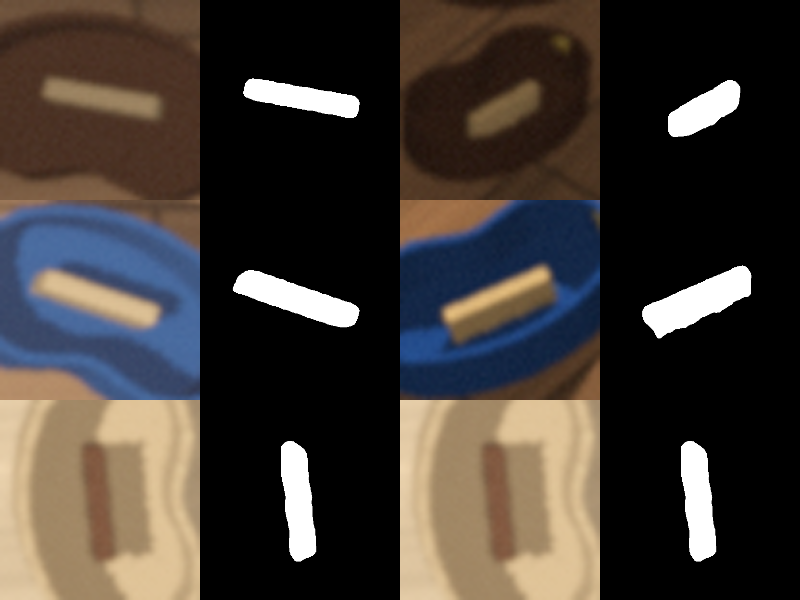

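Both views agree within 2 mm and 0.1°:
- **Base bar:** (0.498, 0.3245), bar line at 79.5°, tray x at -100.5°.
- **Blue bar:** (0.4755, -0.374), bar line at 70.2°.
- **Board:** rises along world +x.

Next is a helper that works out the remaining shift and turn to a target.

```bash
cat >> h.py <<'E'
from scipy.spatial.transform import Rotation as Ro
def togo(p,rpy):
    o=bot.get_obs(); R=Ro.from_euler("xyz",o["tcp_rot"],degrees=True); G=Ro.from_euler("xyz",rpy,degrees=True)
    d=np.array(p)-o["ee_pos"]
    print("t",round(o["time"],2),"pos",o["ee_pos"].round(4),"rot",o["tcp_rot"].round(2),"F",o["wrist_force"].round(1),"open",round(o["opening"]*1e3,1),"grip",round(o["grasp_force"],1))
    print("shift first, mm",(R.inv().apply(d)*1e3).round(1),"then turn rad",(R.inv()*G).as_rotvec().round(4)," | shift if turned first",(G.inv().apply(d)*1e3).round(1))
E
python3 -c "
from h import *
togo([.4755,-.374,.12],[180,0,70.2])"
```

```text
t 0.1 pos [ 0.1555 -0.5273  0.1925] rot [-179.93   -0.     16.43] F [ 0.3  0.1 -0.3] open 85.5 grip 0.0
shift first, mm [350.3 -56.4  72.5] then turn rad [-1.100e-03 -6.000e-04 -9.384e-01]  | shift if turned first [252.6 249.1  72.5]
```

```bash
python3 -m crank '[{"gripper":34,"travel":[50,-8,10],"twist":[0,0,0]},{"gripper":34,"travel":[50,-8,10],"twist":[0,0,0]},{"gripper":34,"travel":[50,-8,10],"twist":[0,0,0]},{"gripper":34,"travel":[50,-8,10],"twist":[0,0,0]},{"gripper":34,"travel":[50,-8,10],"twist":[0,0,0]},{"gripper":34,"travel":[50,-8,10],"twist":[0,0,0]},{"gripper":34,"travel":[50,-8,10],"twist":[0,0,-0.17]},{"gripper":34,"travel":[0,0,0],"twist":[0,0,-0.185]},{"gripper":34,"travel":[0,0,0],"twist":[0,0,-0.185]},{"gripper":34,"travel":[0,0,0],"twist":[0,0,-0.185]},{"gripper":34,"travel":[0,0,0],"twist":[0,0,-0.185]},{"gripper":34,"travel":[0,0,0],"twist":[0,0,0]}]' 60; python3 -c "
from h import *
togo([.4755,-.374,.018],[180,0,70.2])
cv2.imwrite('pics/top1.png',bot.camera('top')[:,:,::-1]);cv2.imwrite('pics/scene1.png',bot.camera('scene')[:,:,::-1])"
```

```text
time: 1.6
ee_pos: [0.4753, -0.3747, 0.1227]
tcp_rot: [-180.0, -0.0, 68.5]
wrist_force: [0.2, -0.4, 0.3]
opening: 0.034
grasp_force: 0.0
t 1.6 pos [ 0.4753 -0.3747  0.1227] rot [-1.7996e+02 -1.0000e-02  6.8500e+01] F [ 0.2 -0.4  0.3] open 34.0 grip 0.0
shift first, mm [  0.7  -0.  104.7] then turn rad [-0.0007 -0.0002 -0.0296]  | shift if turned first [ 7.000e-01 -1.000e-01  1.047e+02]
```

```bash
python3 -m crank '[{"gripper":34,"travel":[0.7,0,25],"twist":[0,0,-0.03]},{"gripper":34,"travel":[0,0,25],"twist":[0,0,0]},{"gripper":34,"travel":[0,0,25],"twist":[0,0,0]},{"gripper":34,"travel":[0,0,15],"twist":[0,0,0]},{"gripper":34,"travel":[0,0,10],"twist":[0,0,0]},{"gripper":34,"travel":[0,0,4.5],"twist":[0,0,0]},{"gripper":34,"travel":[0,0,0],"twist":[0,0,0]}]'; python3 -c "
from h import *
togo([.4755,-.374,.018],[180,0,70.2])
im=bot.camera('top')[:,:,::-1];cv2.imwrite('pics/top2.png',im);s=bot.camera('scene')[:,:,::-1];cv2.imwrite('pics/scene2.png',s)
cv2.imwrite('pics/crop2.png',np.hstack([cv2.resize(im[235:355,455:575],(400,400)),cv2.resize(s[265:385,115:235],(400,400))]))"
```

```text
time: 2.58
ee_pos: [0.4759, -0.3743, 0.0189]
tcp_rot: [180.0, 0.0, 70.3]
wrist_force: [-0.2, -0.1, -0.3]
opening: 0.0337
grasp_force: 0.0
t 2.58 pos [ 0.4759 -0.3743  0.0189] rot [1.7998e+02 1.0000e-02 7.0270e+01] F [-0.2 -0.1 -0.3] open 33.7 grip 0.0
shift first, mm [ 0.1 -0.4  0.9] then turn rad [0.0004 0.0001 0.0012]  | shift if turned first [ 0.1 -0.4  0.9]
```

View pics/crop2.png

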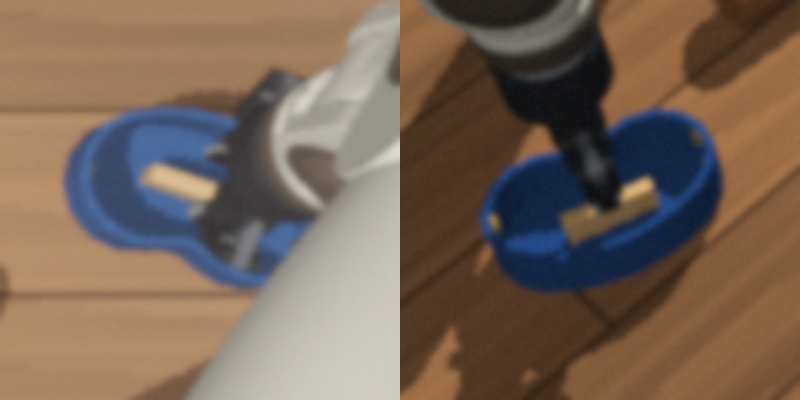

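The fingers straddle the blue bar, centred along it (scene crop about (605,205)). Close and lift.

```bash
python3 -m crank '[{"gripper":5,"travel":[0,0,0],"twist":[0,0,0]},{"gripper":5,"travel":[0,0,0],"twist":[0,0,0]},{"gripper":5,"travel":[0,0,0],"twist":[0,0,0]},{"gripper":5,"travel":[0,0,0],"twist":[0,0,0]},{"gripper":5,"travel":[0,0,0],"twist":[0,0,0]},{"gripper":5,"travel":[0,0,0],"twist":[0,0,0]},{"gripper":5,"travel":[0,0,-10],"twist":[0,0,0]},{"gripper":5,"travel":[0,0,-25],"twist":[0,0,0]},{"gripper":5,"travel":[0,0,-35],"twist":[0,0,0]},{"gripper":5,"travel":[0,0,-40],"twist":[0,0,0]},{"gripper":5,"travel":[0,0,-40],"twist":[0,0,0]},{"gripper":5,"travel":[0,0,-30],"twist":[0,0,0]}]' 60;  python3 -c "
from h import *
togo([.498,.3245,.20],[180,0,79.46])"
```

```text
time: 4.18
ee_pos: [0.4759, -0.3743, 0.2014]
tcp_rot: [179.9, 0.0, 70.3]
wrist_force: [0.7, -0.0, -0.1]
opening: 0.005
grasp_force: 0.0
t 4.17 pos [ 0.4759 -0.3743  0.2014] rot [1.7988e+02 4.0000e-02 7.0290e+01] F [ 0.7 -0.  -0.1] open 5.0 grip 0.0
shift first, mm [ 6.653e+02 -2.148e+02  5.000e-01] then turn rad [ 0.0021  0.0009 -0.16  ]  | shift if turned first [ 691.  -106.1    1.4]
```

The grip is empty. Look at what happened.

```bash
python3 - <<'E'
from h import *
t=bot.camera('top')[:,:,::-1].copy();s=bot.camera('scene')[:,:,::-1].copy()
cv2.imwrite('pics/top3.png',t);cv2.imwrite('pics/scene3.png',s)
cv2.imwrite('pics/crop3.png',np.hstack([cv2.resize(t[215:375,435:595],(400,400)),cv2.resize(s[225:385,115:275],(400,400))]))
B=barmeas(s,"scene",(178,327),.029);print([np.round(y,3) for y in B])
E
```

```text
[array([176.945, 326.923]), array([ 0.474, -0.374,  0.029]), np.float64(70.371), array([ 9.346, 30.364])]
```

View pics/crop3.png

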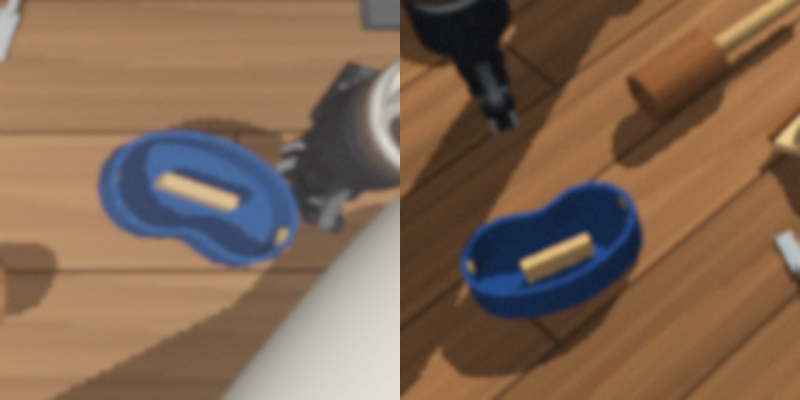

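The tray is still in place and unmoved, so the fingers probably lifted before they had a hold. I'll go down again, slightly lower, and check the grip before lifting.

```bash
python3 -m crank '[{"gripper":34,"travel":[0,0,20],"twist":[0,0,0]},{"gripper":34,"travel":[0,0,20],"twist":[0,0,0]},{"gripper":34,"travel":[0,0,20],"twist":[0,0,0]},{"gripper":34,"travel":[0,0,20],"twist":[0,0,0]},{"gripper":34,"travel":[0,0,20],"twist":[0,0,0]},{"gripper":34,"travel":[0,0,20],"twist":[0,0,0]},{"gripper":34,"travel":[0,0,20],"twist":[0,0,0]},{"gripper":34,"travel":[0,0,20],"twist":[0,0,0]},{"gripper":34,"travel":[0,0,12],"twist":[0,0,0]},{"gripper":34,"travel":[0,0,8],"twist":[0,0,0]},{"gripper":34,"travel":[0,0,4],"twist":[0,0,0]},{"gripper":34,"travel":[0,0,0],"twist":[0,0,0]}]' 60 && python3 -m crank '[{"gripper":5,"travel":[0,0,0],"twist":[0,0,0]},{"gripper":5,"travel":[0,0,0],"twist":[0,0,0]},{"gripper":5,"travel":[0,0,0],"twist":[0,0,0]},{"gripper":5,"travel":[0,0,0],"twist":[0,0,0]},{"gripper":5,"travel":[0,0,0],"twist":[0,0,0]},{"gripper":5,"travel":[0,0,0],"twist":[0,0,0]},{"gripper":5,"travel":[0,0,0],"twist":[0,0,0]},{"gripper":5,"travel":[0,0,0],"twist":[0,0,0]},{"gripper":5,"travel":[0,0,0],"twist":[0,0,0]},{"gripper":5,"travel":[0,0,0],"twist":[0,0,0]}]' 60
```

```text
time: 5.78
ee_pos: [0.4758, -0.3742, 0.0148]
tcp_rot: [180.0, 0.0, 70.3]
wrist_force: [0.4, -0.0, 0.8]
opening: 0.0339
grasp_force: 0.0
time: 7.02
ee_pos: [0.4757, -0.3742, 0.0146]
tcp_rot: [-180.0, -0.0, 70.3]
wrist_force: [0.1, -0.1, 0.0]
opening: 0.0052
grasp_force: 0.0
```

```bash
python3 - <<'E'
from h import *
t=bot.camera('top')[:,:,::-1].copy();s=bot.camera('scene')[:,:,::-1].copy()
cv2.imwrite('pics/top4.png',t);cv2.imwrite('pics/scene4.png',s)
o=bot.get_obs();print(o["ee_pos"],o["q"],o["opening"],o["grasp_force"])
def up(n,im,u,v,w=80):
    c=cv2.resize(im[v:v+w,u:u+w],(400,400),interpolation=cv2.INTER_CUBIC)
    for P in([0,0,0],[0,0,.019],[0,0,.073]):
        q=(proj(n,o["ee_pos"]+np.array(P))[0]-[u,v])*400/w; print(n,P,q); cv2.circle(c,(int(q[0]),int(q[1])),4,(0,0,255),1)
    return c
cv2.imwrite('pics/crop4.png',np.hstack([up('top',t,475,250),up('scene',s,140,280)]))
E
```

```text
[ 0.47573055 -0.37417457  0.01458548] [-3.81864960e+01  1.27367480e+01 -9.49677922e-01  7.63113316e+01
  9.66784190e-04  7.15212809e+01] 0.004977165253003906 0.0
top [0, 0, 0] [182.26900626 209.86459575]
top [0, 0, 0.019] [196.50146642 205.22055137]
top [0, 0, 0.073] [239.36783345 191.23327802]
scene [0, 0, 0] [192.52840522 253.00922868]
scene [0, 0, 0.019] [184.31183845 232.37763067]
scene [0, 0, 0.073] [159.95858483 171.22720701]
```

View pics/crop4.png

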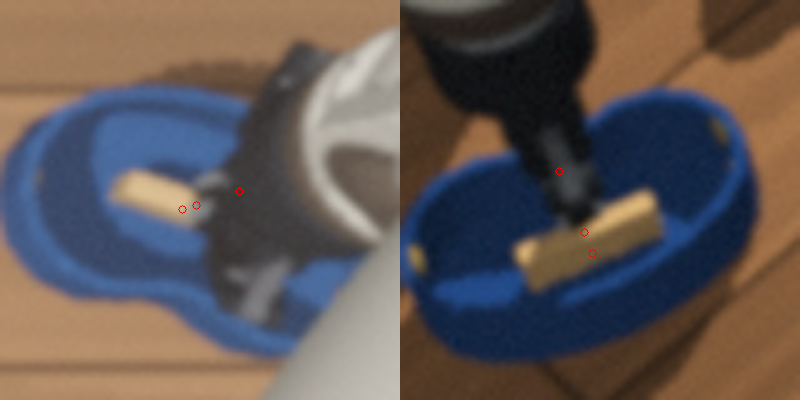

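```bash
python3 - <<'E'
from h import *
P=np.array([0.4759,-0.3743,0.2014])
print("scene",proj("scene",[P,P+[0,0,.05]]),"top",proj("top",[P,P+[0,0,.05]]))
s=cv2.imread("pics/scene3.png");t=cv2.imread("pics/top3.png")
c=[]
for n,i,p in(("scene",s,(155,265)),("top",t,(552,285))):
    u,v=p[0]-30,p[1]-30; k=cv2.resize(i[v:v+60,u:u+60],(400,400),interpolation=cv2.INTER_CUBIC)
    for q in proj(n,[P,P+[0,0,.05]]): cv2.circle(k,tuple(int(x) for x in (q-[u,v])*400/60),4,(0,0,255),1)
    c.append(np.clip(k*1.6,0,255).astype(np.uint8))
cv2.imwrite("pics/crop5.png",np.hstack(c))
E
```

```text
scene [[160.6423685  285.8192135 ]
 [155.12507038 271.96774245]] top [[543.73377624 281.3745633 ]
 [554.29104109 277.92664266]]
```

View pics/crop5.png

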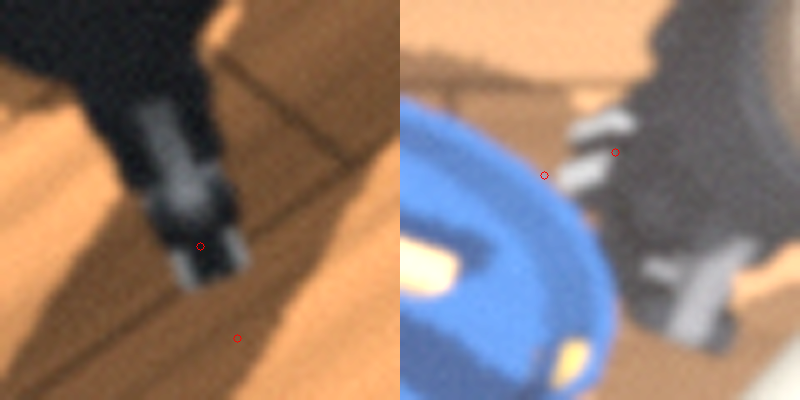

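```bash
python3 - <<'E'
from h import *
print(tri((125+215/6.667,235+285/6.667),(522+165/6.667,255+187/6.667)))
o=bot.get_obs();print(o["ee_pos"],o["tcp_rot"],o["wrist_force"],o["joint_efforts"].round(1))
E
```

```text
(array([ 0.46932659, -0.37155141,  0.22279568]), np.float64(0.001279931996305416))
[ 0.47573055 -0.37417457  0.01458548] [ 1.79997567e+02 -2.06184463e-04  7.02922231e+01] [-0.12794042 -0.56768047 -0.12166907] [ -0.  -60.4  46.4   0.   -0.    0. ]
```

The crop shows the closed fingertips at left-crop (215,285) and right-crop (165,160). That puts them at z≈0.223, about 20 mm above the reported TCP, while the lateral offset is small. So the fingers closed just above the bar. I'll open and feel the way down with small steps while watching the force.

```bash
python3 -m crank '[{"gripper":36,"travel":[0,0,-3],"twist":[0,0,0]},{"gripper":36,"travel":[0,0,0],"twist":[0,0,0]},{"gripper":36,"travel":[0,0,0],"twist":[0,0,0]},{"gripper":36,"travel":[0,0,0],"twist":[0,0,0]},{"gripper":36,"travel":[0,0,0],"twist":[0,0,0]},{"gripper":36,"travel":[0,0,3],"twist":[0,0,0]},{"gripper":36,"travel":[0,0,3],"twist":[0,0,0]},{"gripper":36,"travel":[0,0,3],"twist":[0,0,0]},{"gripper":36,"travel":[0,0,2],"twist":[0,0,0]},{"gripper":36,"travel":[0,0,0],"twist":[0,0,0]}]' && python3 -m crank '[{"gripper":36,"travel":[0,0,2],"twist":[0,0,0]},{"gripper":36,"travel":[0,0,2],"twist":[0,0,0]},{"gripper":36,"travel":[0,0,0],"twist":[0,0,0]}]'
```

```text
time: 8.38
ee_pos: [0.4756, -0.374, 0.0063]
tcp_rot: [-180.0, -0.0, 70.3]
wrist_force: [0.0, -0.1, -0.0]
opening: 0.0359
grasp_force: 0.0
time: 8.75
ee_pos: [0.4756, -0.3741, 0.0024]
tcp_rot: [-180.0, -0.0, 70.3]
wrist_force: [0.4, -0.6, -0.9]
opening: 0.0363
grasp_force: 0.0
```

```bash
python3 -m crank '[{"gripper":36,"travel":[0,0,2],"twist":[0,0,0]},{"gripper":36,"travel":[0,0,2],"twist":[0,0,0]},{"gripper":36,"travel":[0,0,0],"twist":[0,0,0]}]' && python3 -m crank '[{"gripper":5,"travel":[0,0,0],"twist":[0,0,0]},{"gripper":5,"travel":[0,0,0],"twist":[0,0,0]},{"gripper":5,"travel":[0,0,0],"twist":[0,0,0]},{"gripper":5,"travel":[0,0,0],"twist":[0,0,0]},{"gripper":5,"travel":[0,0,0],"twist":[0,0,0]},{"gripper":5,"travel":[0,0,0],"twist":[0,0,0]},{"gripper":5,"travel":[0,0,0],"twist":[0,0,0]},{"gripper":5,"travel":[0,0,0],"twist":[0,0,0]},{"gripper":5,"travel":[0,0,0],"twist":[0,0,0]},{"gripper":5,"travel":[0,0,0],"twist":[0,0,0]}]' 60
```

```text
time: 9.12
ee_pos: [0.4756, -0.3741, -0.0017]
tcp_rot: [-180.0, -0.0, 70.3]
wrist_force: [-0.1, 0.4, -0.3]
opening: 0.0359
grasp_force: 0.0
time: 10.38
ee_pos: [0.4759, -0.3743, -0.0011]
tcp_rot: [180.0, 0.0, 70.3]
wrist_force: [-0.2, 0.0, 5.6]
opening: 0.0097
grasp_force: 59.2
```

Gripped: 59 N on the bar, with the tips touching the floor, so the real tips sit about 17 mm above the reported TCP. Lift.

```bash
python3 -m crank '[{"gripper":5,"travel":[0,0,-5],"twist":[0,0,0]},{"gripper":5,"travel":[0,0,-10],"twist":[0,0,0]},{"gripper":5,"travel":[0,0,-20],"twist":[0,0,0]},{"gripper":5,"travel":[0,0,-30],"twist":[0,0,0]},{"gripper":5,"travel":[0,0,-35],"twist":[0,0,0]},{"gripper":5,"travel":[0,0,-35],"twist":[0,0,0]},{"gripper":5,"travel":[0,0,-25],"twist":[0,0,0]},{"gripper":5,"travel":[0,0,0],"twist":[0,0,0]}]' 70;  python3 -c "
from h import *
togo([.498,.3245,.16],[180,0,79.46])
s=bot.camera('scene')[:,:,::-1].copy();t=bot.camera('top')[:,:,::-1].copy();cv2.imwrite('pics/scene6.png',s);cv2.imwrite('pics/top6.png',t)"
```

```text
time: 11.38
ee_pos: [0.4764, -0.3747, 0.1607]
tcp_rot: [179.8, 0.1, 70.3]
wrist_force: [0.6, -0.3, -2.3]
opening: 0.0092
grasp_force: 68.8
t 11.38 pos [ 0.4764 -0.3747  0.1607] rot [1.7982e+02 6.0000e-02 7.0290e+01] F [ 0.6 -0.3 -2.3] open 9.2 grip 68.8
shift first, mm [ 665.5 -215.5   -0.7] then turn rad [ 0.0031  0.0014 -0.16  ]  | shift if turned first [ 691.4 -106.7    0.7]
```

```bash
python3 -m crank '[{"gripper":5,"travel":[25,-8,-1],"twist":[0,0,0]},{"gripper":5,"travel":[48,-15.5,-1],"twist":[0,0,0]},{"gripper":5,"travel":[50,-16,-1],"twist":[0,0,0]},{"gripper":5,"travel":[50,-16,-1],"twist":[0,0,0]},{"gripper":5,"travel":[50,-16,-1],"twist":[0,0,0]},{"gripper":5,"travel":[50,-16,0],"twist":[0,0,0]},{"gripper":5,"travel":[50,-16,0],"twist":[0,0,0]},{"gripper":5,"travel":[50,-16,0],"twist":[0,0,0]},{"gripper":5,"travel":[50,-16,0],"twist":[0,0,0]},{"gripper":5,"travel":[50,-16,0],"twist":[0,0,0]},{"gripper":5,"travel":[50,-16,0],"twist":[0,0,0]},{"gripper":5,"travel":[50,-16,0],"twist":[0,0,0]}]' && python3 -m crank '[{"gripper":5,"travel":[50,-18,0],"twist":[0,0,-0.04]},{"gripper":5,"travel":[30,-10,0],"twist":[0,0,-0.06]},{"gripper":5,"travel":[11,-2,0],"twist":[0,0,-0.06]},{"gripper":5,"travel":[0,0,0],"twist":[0,0,0]},{"gripper":5,"travel":[0,0,0],"twist":[0,0,0]}]';  python3 -c "
from h import *
togo([.498,.3245,.10],[180,0,79.46])
s=bot.camera('scene')[:,:,::-1].copy();t=bot.camera('top')[:,:,::-1].copy();cv2.imwrite('pics/scene7.png',s);cv2.imwrite('pics/top7.png',t)
cv2.imwrite('pics/crop7.png',np.hstack([cv2.resize(t[205:345,145:285],(400,400)),cv2.resize(s[105:245,290:430],(400,400))]))"
```

```text
time: 12.98
ee_pos: [0.4954, 0.2286, 0.1618]
tcp_rot: [-179.9, 0.1, 70.3]
wrist_force: [0.5, -0.3, -2.2]
opening: 0.0089
grasp_force: 68.9
time: 13.6
ee_pos: [0.496, 0.3223, 0.1627]
tcp_rot: [-179.9, 0.1, 79.4]
wrist_force: [-0.2, -0.4, -1.9]
opening: 0.009
grasp_force: 68.9
t 13.6 pos [0.496  0.3223 0.1627] rot [-1.7994e+02  7.0000e-02  7.9370e+01] F [-0.2 -0.4 -1.9] open 9.0 grip 68.9
shift first, mm [ 2.6  1.6 62.7] then turn rad [-0.001   0.0012 -0.0016]  | shift if turned first [ 2.5  1.6 62.7]
```

View pics/crop7.png

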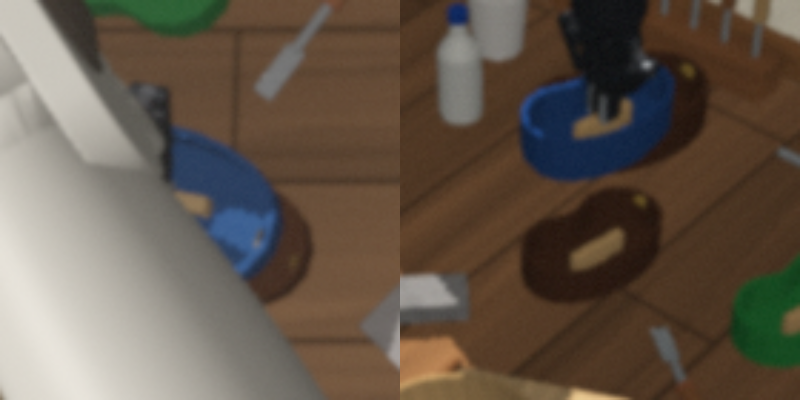

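The picture shows blue hanging over the dark tray with a matching outline. In the scene crop blue is at (600,120) and dark at (590,245). Next I'll measure how the tray sits in the hand from the lift pictures, using the shift of the silhouette extremes between the bench and lifted pictures.

```bash
cat >> h.py <<'E'
def bluemask(im,seed,K=4):
    b,g,r=[c.astype(int) for c in cv2.split(cv2.resize(im,None,fx=K,fy=K,interpolation=cv2.INTER_CUBIC))]
    m=((b-r>22)&(b>g+8)).astype(np.uint8); m=cv2.morphologyEx(m,cv2.MORPH_OPEN,np.ones((7,7)))
    return blob(m,(seed[0]*K,seed[1]*K)),K
def ext(im,seed):
    m,K=bluemask(im,seed); q=(np.argwhere(m)[:,::-1]+.5)/K-.5
    return dict(L=q[:,0].min(),R=q[:,0].max(),T=q[:,1].min(),B=q[:,1].max(),Lp=q[q[:,0].argmin()],Rp=q[q[:,0].argmax()],Tp=q[q[:,1].argmin()],Bp=q[q[:,1].argmax()])
E
python3 - <<'E'
from h import *
s0,s6=[cv2.imread(f"pics/scene{k}.png") for k in(0,6)];t0,t6=[cv2.imread(f"pics/top{k}.png") for k in(0,6)]
P=np.array([.4759,-.3743,.21])
q=proj("scene",P)[0];qt=proj("top",P)[0]
A,B=ext(s0,(176,326)),ext(s6,q);C,D=ext(t0,(514,293)),ext(t6,qt)
for n,x in(("s0",A),("s6",B),("t0",C),("t6",D)): print(n,{k:np.round(v,1).tolist() for k,v in x.items()})
F=[("scene",A,B,"L",.056),("scene",A,B,"R",.02),("scene",A,B,"B",.01),("top",C,D,"L",.012),("top",C,D,"T",.056)]
from scipy.optimize import least_squares
def res(d):
    return [ (proj(n,plane(n,a[k+"p"],z)+d)[0][0 if k in"LR" else 1]-b[k]) for n,a,b,k,z in F]
r=least_squares(res,[0,0,.16]);print(r.x.round(4),np.round(r.fun,2))
E
```

```text
s0 {'L': 139.1, 'R': 210.1, 'T': 297.4, 'B': 351.6, 'Lp': [139.1, 327.6], 'Rp': [210.1, 316.1], 'Tp': [190.4, 297.4], 'Bp': [157.9, 351.6]}
s6 {'L': 118.6, 'R': 198.9, 'T': 255.9, 'B': 313.9, 'Lp': [118.6, 288.1], 'Rp': [198.9, 278.4], 'Tp': [175.1, 255.9], 'Bp': [140.1, 313.9]}
t0 {'L': 474.4, 'R': 553.6, 'T': 266.9, 'B': 320.6, 'Lp': [474.4, 288.6], 'Rp': [553.6, 299.4], 'Tp': [502.1, 266.9], 'Bp': [527.4, 320.6]}
t6 {'L': 495.6, 'R': 579.9, 'T': 255.1, 'B': 316.9, 'Lp': [495.6, 280.1], 'Rp': [579.9, 293.6], 'Tp': [529.4, 255.1], 'Bp': [556.1, 316.9]}
[-0.0019  0.0011  0.161 ] [ 0.66 -0.69 -0.06  0.08 -0.07]
```

```bash
python3 -c "
from h import *
togo([.5011,.3230,.056],[180,0,79.46])"
```

```text
t 13.7 pos [0.4963 0.3222 0.1633] rot [-1.7999e+02  2.0000e-02  7.9360e+01] F [ 0.4  0.5 -2.3] open 9.1 grip 68.9
shift first, mm [  1.7   4.6 107.3] then turn rad [-0.0003  0.0004 -0.0018]  | shift if turned first [  1.6   4.6 107.3]
```

```bash
python3 -m crank '[{"gripper":5,"travel":[1.7,4.6,10],"twist":[0,0,-0.002]},{"gripper":5,"travel":[0,0,25],"twist":[0,0,0]},{"gripper":5,"travel":[0,0,25],"twist":[0,0,0]},{"gripper":5,"travel":[0,0,25],"twist":[0,0,0]},{"gripper":5,"travel":[0,0,15],"twist":[0,0,0]},{"gripper":5,"travel":[0,0,7],"twist":[0,0,0]},{"gripper":5,"travel":[0,0,0],"twist":[0,0,0]},{"gripper":5,"travel":[0,0,0],"twist":[0,0,0]}]';  python3 - <<'E'
from h import *
togo([.5011,.3230,.040],[180,0,79.46])
s=bot.camera('scene')[:,:,::-1].copy();t=bot.camera('top')[:,:,::-1].copy();cv2.imwrite('pics/scene8.png',s);cv2.imwrite('pics/top8.png',t)
# held blue: silhouette predicted from the bench picture, turned with the yaw change, versus seen
s0=cv2.imread("pics/scene0.png")
def dark(im,seed,K=4):
    i=cv2.resize(im,None,fx=K,fy=K,interpolation=cv2.INTER_CUBIC).astype(int); return i
P=np.array([.498,.3245,.056+.03]); print("blue", {k:np.round(v,1).tolist() for k,v in ext(s,proj("scene",P)[0]).items()})
# base silhouette extremes in scene0
K=4;i=cv2.resize(s0,None,fx=K,fy=K,interpolation=cv2.INTER_CUBIC).astype(int)
m=(i[:,:,2]<72).astype(np.uint8); m=cv2.morphologyEx(m,cv2.MORPH_OPEN,np.ones((15,15)));q=proj("scene",[[.498,.3245,.017]])[0]
m[:int(172*K)]*=1; b=blob(m,q*K); a=(np.argwhere(b)[:,::-1]+.5)/K-.5
print("base L R T B",a[:,0].min(),a[:,0].max(),a[:,1].min(),a[:,1].max(),a[a[:,0].argmin()],a[a[:,0].argmax()],a[a[:,1].argmax()])
E
```

```text
time: 14.7
ee_pos: [0.5016, 0.3242, 0.0576]
tcp_rot: [179.9, -0.1, 79.6]
wrist_force: [0.3, 0.1, -2.1]
opening: 0.009
grasp_force: 68.8
t 14.7 pos [0.5016 0.3242 0.0576] rot [ 1.7994e+02 -6.0000e-02  7.9570e+01] F [ 0.3  0.1 -2.1] open 9.0 grip 68.8
shift first, mm [-1.3 -0.3 17.6] then turn rad [ 0.0011 -0.001   0.002 ]  | shift if turned first [-1.3 -0.3 17.6]
blue {'L': 334.1, 'R': 383.6, 'T': 156.6, 'B': 194.9, 'Lp': [334.1, 172.1], 'Rp': [383.6, 161.1], 'Tp': [379.4, 156.6], 'Bp': [345.9, 194.9]}
base L R T B 331.625 383.375 169.875 236.875 [331.625 186.875] [383.375 189.375] [339.375 236.875]
```

```bash
python3 - <<'E'
from h import *
s0,s8=cv2.imread("pics/scene0.png"),cv2.imread("pics/scene8.png")
for u,v,z in((331.6,186.9,.044),(383.4,189.4,.01)): print("pred blue ext",proj("scene",plane("scene",(u,v),z)+[0,0,.0696])[0].round(1))
print("px per mm x,y", ((proj("scene",[[.501,.3245,.1]])-proj("scene",[[.498,.3245,.1]]))/3).round(2),((proj("scene",[[.498,.3275,.1]])-proj("scene",[[.498,.3245,.1]]))/3).round(2))
# edge profiles: red minus.. along rows, base in s0 and blue in s8
for r in(183,187,191): print("s0 row",r,s0[r,324:340,2].tolist(),"|",s0[r,376:392,2].tolist())
for r in(160,165,170): print("s8 row",r,s8[r,326:342].tolist()[::1] if r==170 else "", (s8[r,376:396,0].astype(int)-s8[r,376:396,2]).tolist())
E
```

```text
pred blue ext [331.6 169.8]
pred blue ext [385.1 172.8]
px per mm x,y [[0.26 0.14]] [[ 0.2  -0.16]]
s0 row 183 [93, 91, 90, 87, 86, 86, 88, 87, 90, 87, 85, 82, 73, 61, 49, 43] | [39, 34, 34, 39, 47, 64, 79, 82, 82, 82, 80, 78, 80, 78, 71, 66]
s0 row 187 [86, 89, 91, 89, 90, 87, 83, 74, 66, 57, 46, 39, 37, 38, 36, 37] | [45, 41, 39, 37, 46, 61, 77, 83, 81, 73, 65, 64, 64, 67, 72, 72]
s0 row 191 [86, 83, 76, 71, 70, 75, 81, 77, 62, 49, 37, 35, 33, 36, 36, 37] | [35, 38, 32, 36, 45, 55, 62, 65, 69, 68, 74, 74, 73, 74, 73, 74]
s8 row 160  [6, 6, 12, 28, 36, 43, 44, 29, -2, -32, -45, -47, -50, -46, -47, -45, -46, -47, -47, -47]
s8 row 165  [45, 45, 42, 44, 44, 42, 45, 41, 9, -30, -44, -46, -47, -47, -48, -49, -47, -48, -47, -48]
s8 row 170 [[39, 58, 84], [40, 59, 83], [37, 56, 79], [36, 55, 78], [36, 55, 79], [34, 53, 77], [37, 55, 80], [42, 57, 79], [53, 51, 64], [66, 45, 41], [67, 38, 23], [65, 37, 21], [65, 35, 18], [63, 35, 17], [65, 35, 17], [64, 35, 17]] [54, 51, 54, 54, 50, 47, 42, 21, -12, -38, -49, -46, -46, -47, -47, -46, -47, -46, -47, -44]
```

```bash
cat >> h.py <<'E'
def cont(m,K,u0,v0,seed):
    b=blob(m,((seed[0]-u0)*K,(seed[1]-v0)*K)); return (np.argwhere(b)[:,::-1]+.5)/K-.5+[u0,v0],b
def crop(im,seed,hw,K=6):
    u0,v0=int(seed[0])-hw,int(seed[1])-hw; return cv2.resize(im[v0:v0+2*hw,u0:u0+2*hw],None,fx=K,fy=K,interpolation=cv2.INTER_CUBIC).astype(int),u0,v0,K
def supp(q,th):
    n=np.array([np.cos(th),np.sin(th)]); i=(q@n).argmax(); return q[i],q[i]@n,n
E
cat > cmp.py <<'E'
from h import *
def compare(tag,Dz,Pb,Pd,im_b,dirs,dark0=("scene0","top0"),low=(.0,.044),dbg=True):
    A=[];Y=[]
    for n,im,d0 in(("scene",im_b[0],dark0[0]),("top",im_b[1],dark0[1])):
        d=cv2.imread(f"pics/{d0}.png"); sd=proj(n,Pd)[0]; c,u0,v0,K=crop(d,sd,48)
        v=c[:,:,2]; g=v[(48-30)*K:(48+30)*K,(48-45)*K:(48+45)*K]; th,_=cv2.threshold(np.clip(g,0,255).astype(np.uint8),0,255,cv2.THRESH_OTSU)
        m=cv2.morphologyEx((v<th).astype(np.uint8),cv2.MORPH_CLOSE,np.ones((9*K//2,9*K//2))); m=cv2.morphologyEx(m,cv2.MORPH_OPEN,np.ones((10*K,10*K)))
        qd,bd=cont(m,K,u0,v0,sd)
        sb=proj(n,Pb)[0]; c2,u1,v1,K=crop(im_b[0 if n=="scene" else 1],sb,48)
        m2=cv2.morphologyEx((c2[:,:,0]-c2[:,:,2]>0).astype(np.uint8),cv2.MORPH_OPEN,np.ones((2*K,2*K))); qb,bb=cont(m2,K,u1,v1,sb)
        if dbg: 
            o=[];
            for cc,b in((c,bd),(c2,bb)):
                k=np.clip(cc*1.5,0,255).astype(np.uint8).copy(); cs,_=cv2.findContours(b.astype(np.uint8),cv2.RETR_EXTERNAL,cv2.CHAIN_APPROX_NONE); cv2.drawContours(k,cs,-1,(0,255,255),1); o.append(cv2.resize(k,(300,300)))
            cv2.imwrite(f"pics/cmp_{tag}_{n}.png",np.hstack(o))
        zs=proj(n,Pd+[0,0,.05])[0]-sd
        for a in dirs[n]:
            t=np.radians(a); p,h,nn=supp(qd,t); z=low[1] if zs@nn>0 else low[0]
            W=plane(n,p,z)[0]+[0,0,Dz]; e=supp(qb,t)[1]-proj(n,W)[0]@nn
            J=[(proj(n,W+x)[0]-proj(n,W)[0])@nn/1e-3 for x in([1e-3,0,0],[0,1e-3,0])]
            A.append(J);Y.append(e); print(n,a,"px off",round(e,2),"low" if z==low[0] else "rim")
    s=np.linalg.lstsq(np.array(A),np.array(Y),rcond=None)[0]; print("blue minus base, mm",s.round(2),"resid",(np.array(Y)-np.array(A)@s).round(2)); return s
E
python3 - <<'E'
from cmp import *
compare("a",.0576+.012,np.array([.498,.3245,.0576+.03]),np.array([.498,.3245,.02]),[cv2.imread("pics/scene8.png"),cv2.imread("pics/top8.png")],{"scene":[180,150,120,90,60,20,0],"top":[-60,-40,-20,0,20]})
cv2.imwrite("pics/cmpa.png",np.vstack([cv2.imread("pics/cmp_a_scene.png"),cv2.imread("pics/cmp_a_top.png")]))
E
```

```text
scene 180 px off -1.44 low
scene 150 px off -0.82 low
scene 120 px off 0.23 low
scene 90 px off 1.13 low
scene 60 px off -4.63 low
scene 20 px off 0.19 low
scene 0 px off 1.71 rim
top -60 px off -3.77 rim
top -40 px off -3.14 low
top -20 px off -0.74 low
top 0 px off -0.42 low
top 20 px off -1.88 low
blue minus base, mm [-0.  0.] resid [-1.46 -0.25  1.24  2.32 -3.55  0.69  1.83 -1.51 -0.82  1.44  1.35 -0.73]
```

View pics/cmpa.png

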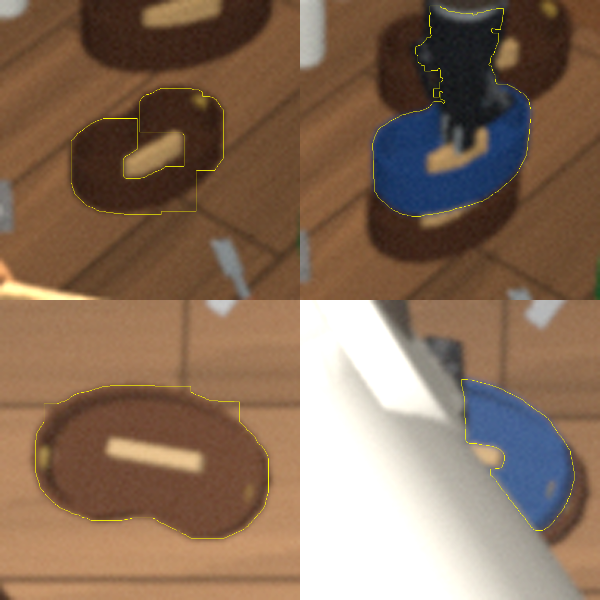

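My last look shows that the base mask is square-cornered at some plank seams. Its left and right ends, and the blue contour on the visible sides, are good. I'll use rounded filtering and only the clean directions.

```bash
sed -i 's/np.ones((10\*K,10\*K))/cv2.getStructuringElement(cv2.MORPH_ELLIPSE,(12*K,12*K))/; s/s.round(2),"resid"/(s*1e3).round(2),"resid"/; s/np.ones((9\*K\/\/2,9\*K\/\/2))/cv2.getStructuringElement(cv2.MORPH_ELLIPSE,(11*K,11*K))/' cmp.py && python3 - <<'E'
from cmp import *
a=(.0576+.012,np.array([.498,.3245,.0576+.03]),np.array([.498,.3245,.02]),[cv2.imread("pics/scene8.png"),cv2.imread("pics/top8.png")])
compare("b",*a,{"scene":[180,165,150,135,120,105,90,15,0,-15],"top":[-30,-20,-10,0,10]})
E
```

```text
scene 180 px off -1.27 low
scene 165 px off -1.23 low
scene 150 px off -0.8 low
scene 135 px off -0.29 low
scene 120 px off -1.0 low
scene 105 px off -4.36 low
scene 90 px off -6.88 low
scene 15 px off -3.03 low
scene 0 px off -14.65 rim
scene -15 px off -23.34 rim
top -30 px off -2.52 low
top -20 px off -0.58 low
top -10 px off -1.01 low
top 0 px off -1.12 low
top 10 px off -1.31 low
blue minus base, mm [-2.575e+01  1.000e-02] resid [ -7.45  -6.41  -4.48  -2.19  -0.97  -2.32  -2.97   3.63  -8.34 -18.02
   3.27   3.5    1.19  -0.87  -3.03]
```

```bash
sed -i 's/m=cv2.morphologyEx((v<th).*MORPH_CLOSE[^;]*; /m=(v<th).astype(np.uint8); /; s/(12\*K,12\*K)/(7*K,7*K)/; s/th,_=cv2.threshold.*$/th=TH[n]/; s/^from h import \*/from h import *\nTH={"scene":62,"top":90}/' cmp.py && python3 - <<'E'
from cmp import *
import cmp
t=cv2.imread("pics/top0.png");s=cv2.imread("pics/scene0.png")
print("top rows",t[288,175:195,2].tolist(),t[288,243:262,2].tolist(),"col",t[255:275,210,2].tolist(),"low",t[300:318,235,2].tolist())
print("scene bottom",s[200:218,350,2].tolist(),"right",s[183,374:390,2].tolist())
a=(.0576+.012,np.array([.498,.3245,.0576+.03]),np.array([.498,.3245,.02]),[cv2.imread("pics/scene8.png"),cv2.imread("pics/top8.png")])
compare("c",*a,{"scene":[180,165,150,135,120,105,90,15,0,-15],"top":[-50,-40,-30,-20,-10,0,10]})
E
```

```text
top rows [122, 122, 115, 99, 84, 81, 85, 77, 66, 64, 70, 76, 75, 75, 76, 75, 75, 76, 75, 75] [79, 75, 77, 79, 77, 79, 80, 75, 75, 66, 80, 103, 116, 120, 121, 121, 122, 122, 121] col [112, 109, 109, 107, 107, 105, 95, 83, 74, 66, 60, 62, 70, 71, 76, 75, 74, 75, 76, 75] low [77, 78, 76, 75, 75, 75, 75, 76, 76, 72, 72, 92, 120, 131, 131, 132, 131, 128]
scene bottom [53, 44, 40, 44, 39, 41, 42, 44, 41, 44, 50, 64, 75, 79, 81, 81, 74, 66] right [38, 38, 39, 34, 34, 39, 47, 64, 79, 82, 82, 82, 80, 78, 80, 78]
scene 180 px off -1.44 low
scene 165 px off -1.23 low
scene 150 px off -0.72 low
scene 135 px off -0.28 low
scene 120 px off 0.35 low
scene 105 px off 1.15 low
scene 90 px off 1.3 low
scene 15 px off 0.47 low
scene 0 px off 1.53 rim
scene -15 px off 1.62 rim
top -50 px off 0.51 low
top -40 px off 0.71 low
top -30 px off -0.11 low
top -20 px off -0.4 low
top -10 px off -0.78 low
top 0 px off -1.12 low
top 10 px off -1.28 low
blue minus base, mm [3.71 1.66] resid [-0.21 -0.07  0.26  0.44  0.77  1.23  1.04 -0.82  0.25  0.44 -0.27  0.21
 -0.32 -0.3  -0.38 -0.42 -0.31]
```

```bash
sed -i 's/\[0,1e-3,0\])\]/[0,1e-3,0],[0,0,1e-3])]/' cmp.py && python3 - <<'E'
from cmp import *
a=(.0576+.012,np.array([.498,.3245,.0576+.03]),np.array([.498,.3245,.02]),[cv2.imread("pics/scene8.png"),cv2.imread("pics/top8.png")])
compare("c",*a,{"scene":[180,165,150,135,120,105,90,0,-15],"top":[-40,-30,-20,-10,0,10]})
E
```

```text
scene 180 px off -1.44 low
scene 165 px off -1.23 low
scene 150 px off -0.72 low
scene 135 px off -0.28 low
scene 120 px off 0.35 low
scene 105 px off 1.15 low
scene 90 px off 1.3 low
scene 0 px off 1.53 rim
scene -15 px off 1.62 rim
top -40 px off 0.71 low
top -30 px off -0.11 low
top -20 px off -0.4 low
top -10 px off -0.78 low
top 0 px off -1.12 low
top 10 px off -1.28 low
blue minus base, mm [ 4.63  2.97 -5.07] resid [ 0.28  0.11  0.11 -0.02  0.01  0.24 -0.12 -0.13  0.39  0.36 -0.13 -0.07
 -0.13 -0.14 -0.01]
```

```bash
sed -i 's/\[0,0,1e-3\])\]/[0,0,1e-3],[-(W[1]-Pd[1])*1e-3,(W[0]-Pd[0])*1e-3,0])]/; s/blue minus base, mm/blue minus base, mm, mrad/' cmp.py && python3 - <<'E' | tail -2
from cmp import *
a=(.0576+.012,np.array([.498,.3245,.0576+.03]),np.array([.498,.3245,.02]),[cv2.imread("pics/scene8.png"),cv2.imread("pics/top8.png")])
compare("c",*a,{"scene":[180,165,150,135,120,105,90,0,-15],"top":[-40,-30,-20,-10,0,10]})
E
python3 -c "
from h import *
R=Ro.from_euler('xyz',[180,0,79.57],degrees=True); print(R.inv().apply([-4.6,-3.0,0]))"
```

```text
blue minus base, mm, mrad [ 4.59  3.1  -5.13  4.88] resid [ 0.23  0.15  0.14 -0.01  0.01  0.23 -0.14 -0.08  0.42  0.34 -0.16 -0.08
 -0.11 -0.13  0.02]
[-3.78318739e+00 -3.98089100e+00 -4.87518543e-16]
```

```bash
python3 -m crank '[{"gripper":5,"travel":[-2,-2,0],"twist":[0,0,0.003]},{"gripper":5,"travel":[-1.8,-2,0],"twist":[0,0,0]},{"gripper":5,"travel":[0,0,0],"twist":[0,0,0]},{"gripper":5,"travel":[0,0,0],"twist":[0,0,0]},{"gripper":5,"travel":[0,0,0],"twist":[0,0,0]}]'; python3 - <<'E' | tail -3
from cmp import *
s=bot.camera('scene')[:,:,::-1].copy();t=bot.camera('top')[:,:,::-1].copy();cv2.imwrite('pics/scene9.png',s);cv2.imwrite('pics/top9.png',t)
z=bot.get_obs()["ee_pos"][2]
compare("d",z+.012,np.array([.498,.3245,z+.03]),np.array([.498,.3245,.02]),[s,t],{"scene":[180,165,150,135,120,105,90,0,-15],"top":[-40,-30,-20,-10,0,10]})
E
```

```text
time: 15.42
ee_pos: [0.4965, 0.3209, 0.0566]
tcp_rot: [180.0, -0.0, 79.4]
wrist_force: [0.7, 0.2, -2.2]
opening: 0.0093
grasp_force: 68.9
top 10 px off 0.42 low
blue minus base, mm, mrad [-0.26  0.23 -5.22 10.  ] resid [ 0.41  0.05  0.01 -0.16  0.12  0.24 -0.05 -0.    0.57  0.02 -0.03 -0.16
 -0.02  0.06  0.13]
```

```bash
python3 -m crank '[{"gripper":5,"travel":[0,0,2],"twist":[0,0,0.002]},{"gripper":5,"travel":[0,0,2],"twist":[0,0,0]},{"gripper":5,"travel":[0,0,2],"twist":[0,0,0]},{"gripper":5,"travel":[0,0,1],"twist":[0,0,0]},{"gripper":5,"travel":[0,0,0],"twist":[0,0,0]}]' && python3 -m crank '[{"gripper":5,"travel":[0,0,1],"twist":[0,0,0]},{"gripper":5,"travel":[0,0,1],"twist":[0,0,0]},{"gripper":5,"travel":[0,0,1],"twist":[0,0,0]},{"gripper":5,"travel":[0,0,0],"twist":[0,0,0]}]'
```

```text
time: 16.15
ee_pos: [0.4964, 0.3209, 0.0495]
tcp_rot: [-180.0, 0.0, 79.3]
wrist_force: [-0.3, -0.0, -2.3]
opening: 0.009
grasp_force: 68.9
time: 16.65
ee_pos: [0.4964, 0.3209, 0.0465]
tcp_rot: [-180.0, 0.0, 79.3]
wrist_force: [-0.1, -0.2, -3.5]
opening: 0.009
grasp_force: 68.9
```

```bash
python3 -m crank '[{"gripper":5,"travel":[0,0,1],"twist":[0,0,0]},{"gripper":5,"travel":[0,0,1],"twist":[0,0,0]},{"gripper":5,"travel":[0,0,0],"twist":[0,0,0]}]' && python3 -m crank '[{"gripper":5,"travel":[0,0,1],"twist":[0,0,0]},{"gripper":5,"travel":[0,0,1],"twist":[0,0,0]},{"gripper":5,"travel":[0,0,0],"twist":[0,0,0]}]'
```

```text
time: 17.02
ee_pos: [0.4964, 0.3209, 0.0445]
tcp_rot: [-180.0, 0.0, 79.3]
wrist_force: [-0.5, -0.4, -2.6]
opening: 0.0091
grasp_force: 68.9
time: 17.4
ee_pos: [0.4965, 0.3209, 0.0425]
tcp_rot: [-180.0, 0.0, 79.3]
wrist_force: [0.4, 0.3, -2.0]
opening: 0.0091
grasp_force: 68.9
```

```bash
python3 -m crank '[{"gripper":5,"travel":[0,0,1],"twist":[0,0,0]},{"gripper":5,"travel":[0,0,1],"twist":[0,0,0]},{"gripper":5,"travel":[0,0,0],"twist":[0,0,0]}]' && python3 -m crank '[{"gripper":5,"travel":[0,0,1],"twist":[0,0,0]},{"gripper":5,"travel":[0,0,1],"twist":[0,0,0]},{"gripper":5,"travel":[0,0,0],"twist":[0,0,0]}]'
```

```text
time: 17.77
ee_pos: [0.4966, 0.321, 0.0406]
tcp_rot: [180.0, -0.0, 79.3]
wrist_force: [0.1, 1.3, -1.1]
opening: 0.0091
grasp_force: 68.9
time: 18.15
ee_pos: [0.4969, 0.3213, 0.039]
tcp_rot: [180.0, -0.1, 79.3]
wrist_force: [1.6, 3.1, -0.3]
opening: 0.0093
grasp_force: 69.3
```

```bash
python3 - <<'E' | tail -3
from cmp import *
s=bot.camera('scene')[:,:,::-1].copy();t=bot.camera('top')[:,:,::-1].copy();cv2.imwrite('pics/scene10.png',s);cv2.imwrite('pics/top10.png',t)
z=bot.get_obs()["ee_pos"][2]; print(bot.get_obs()["torque"])
compare("e",z+.012,np.array([.498,.3245,z+.03]),np.array([.498,.3245,.02]),[s,t],{"scene":[180,165,150,135,120,105,90,0,-15],"top":[-40,-30,-20,-10,0,10]})
E
```

```text
top 10 px off 0.65 low
blue minus base, mm, mrad [-0.05 -0.6  -2.63 -6.06] resid [ 0.15 -0.15 -0.11 -0.2  -0.19  0.26  0.12 -0.07  0.2  -0.04 -0.24 -0.16
  0.19  0.16  0.25]
```

```bash
python3 -m crank '[{"gripper":5,"travel":[1,0.5,0],"twist":[0,0,0]},{"gripper":5,"travel":[0,0,0],"twist":[0,0,0]},{"gripper":5,"travel":[0,0,0],"twist":[0,0,0]}]' && python3 -m crank '[{"gripper":5,"travel":[0,0,1],"twist":[0,0,0]},{"gripper":5,"travel":[0,0,1],"twist":[0,0,0]},{"gripper":5,"travel":[0,0,0],"twist":[0,0,0]}]' && python3 -c "
from h import *
o=bot.get_obs();print(o['torque'],o['wrist_force'])"
```

```text
time: 18.62
ee_pos: [0.4971, 0.3215, 0.0386]
tcp_rot: [-180.0, 0.0, 79.3]
wrist_force: [0.4, -1.5, 2.4]
opening: 0.0089
grasp_force: 69.5
time: 19.0
ee_pos: [0.4975, 0.322, 0.037]
tcp_rot: [180.0, -0.0, 79.3]
wrist_force: [0.5, -0.1, 4.8]
opening: 0.0089
grasp_force: 69.8
[-0.085777   -0.06949238 -0.06072587] [ 0.4789368  -0.12563698  4.77776982]
```

```bash
python3 -m crank '[{"gripper":5,"travel":[0,0,1],"twist":[0,0,0]},{"gripper":5,"travel":[0,0,1],"twist":[0,0,0]},{"gripper":5,"travel":[0,0,0],"twist":[0,0,0]}]' && python3 -m crank '[{"gripper":5,"travel":[0,0,1],"twist":[0,0,0]},{"gripper":5,"travel":[0,0,1],"twist":[0,0,0]},{"gripper":5,"travel":[0,0,0],"twist":[0,0,0]}]'
```

```text
time: 19.38
ee_pos: [0.4979, 0.3223, 0.0359]
tcp_rot: [179.9, -0.1, 79.3]
wrist_force: [-0.4, -0.5, 8.7]
opening: 0.0091
grasp_force: 70.4
time: 19.75
ee_pos: [0.4975, 0.322, 0.0331]
tcp_rot: [180.0, -0.1, 79.3]
wrist_force: [1.3, -1.2, 6.4]
opening: 0.0091
grasp_force: 69.9
```

```bash
python3 -m crank '[{"gripper":5,"travel":[0,0,1],"twist":[0,0,0]},{"gripper":5,"travel":[0,0,1],"twist":[0,0,0]},{"gripper":5,"travel":[0,0,0],"twist":[0,0,0]}]' && python3 -m crank '[{"gripper":5,"travel":[0,0,1],"twist":[0,0,0]},{"gripper":5,"travel":[0,0,1],"twist":[0,0,0]},{"gripper":5,"travel":[0,0,0],"twist":[0,0,0]}]'
```

```text
time: 20.12
ee_pos: [0.4973, 0.3217, 0.0309]
tcp_rot: [180.0, -0.0, 79.3]
wrist_force: [0.1, -2.4, 6.8]
opening: 0.009
grasp_force: 70.1
time: 20.5
ee_pos: [0.4974, 0.3218, 0.0309]
tcp_rot: [179.9, -0.1, 79.3]
wrist_force: [-4.6, -4.7, 20.3]
opening: 0.0094
grasp_force: 71.7
```

It stopped firmly at 20 N. Relax, open and check.

```bash
python3 -m crank '[{"gripper":5,"travel":[0,0,-2],"twist":[0,0,0]},{"gripper":34,"travel":[0,0,0],"twist":[0,0,0]},{"gripper":34,"travel":[0,0,0],"twist":[0,0,0]},{"gripper":34,"travel":[0,0,0],"twist":[0,0,0]},{"gripper":34,"travel":[0,0,0],"twist":[0,0,0]},{"gripper":34,"travel":[0,0,0],"twist":[0,0,0]},{"gripper":34,"travel":[0,0,0],"twist":[0,0,0]}]' && python3 -m crank '[{"gripper":34,"travel":[0,0,-10],"twist":[0,0,0]},{"gripper":34,"travel":[0,0,-25],"twist":[0,0,0]},{"gripper":34,"travel":[0,0,-40],"twist":[0,0,0]},{"gripper":34,"travel":[0,0,-50],"twist":[0,0,0]},{"gripper":34,"travel":[0,0,-50],"twist":[0,0,0]},{"gripper":34,"travel":[-40,0,0],"twist":[0,0,0]},{"gripper":34,"travel":[-55,0,0],"twist":[0,0,0]},{"gripper":34,"travel":[-55,0,0],"twist":[0,0,0]},{"gripper":34,"travel":[-50,0,0],"twist":[0,0,0]},{"gripper":34,"travel":[0,0,0],"twist":[0,0,0]}]'; python3 - <<'E'
from cmp import *
s=bot.camera('scene')[:,:,::-1].copy();t=bot.camera('top')[:,:,::-1].copy();cv2.imwrite('pics/scene11.png',s);cv2.imwrite('pics/top11.png',t)
compare("f",.044,np.array([.498,.3245,.032+.03]),np.array([.498,.3245,.02]),[s,t],{"scene":[180,165,150,135,120,105,90,0,-15],"top":[-40,-30,-20,-10,0,10]})
for im,n,sd in((t,"top",proj("top",[.498,.3245,.061])[0]),(s,"scene",proj("scene",[.498,.3245,.061])[0])): print([np.round(y,3) for y in barmeas(im,n,sd,.061)])
togo([.602,-.008,.25],[180,0,185])
E
```

```text
time: 21.38
ee_pos: [0.4971, 0.3218, 0.0306]
tcp_rot: [-180.0, -0.0, 79.3]
wrist_force: [-0.7, -0.0, 0.0]
opening: 0.0344
grasp_force: 0.0
time: 22.62
ee_pos: [0.4596, 0.1228, 0.2072]
tcp_rot: [179.9, -0.0, 79.1]
wrist_force: [0.9, 0.0, 0.5]
opening: 0.0339
grasp_force: 0.0
scene 180 px off 0.03 low
scene 165 px off -0.1 low
scene 150 px off 0.47 low
scene 135 px off 0.73 low
scene 120 px off 0.59 low
scene 105 px off 0.57 low
scene 90 px off 0.45 low
scene 0 px off -0.02 rim
scene -15 px off 0.02 rim
top -40 px off -5.03 low
top -30 px off -8.95 low
top -20 px off -8.88 low
top -10 px off -7.34 low
top 0 px off -5.7 low
top 10 px off -3.42 low
blue minus base, mm, mrad [-10.55  14.59 -20.34 -23.23] resid [ 0.78  0.05  0.37  0.45  0.14  0.01 -0.2   0.05  0.53  3.   -1.16 -1.69
 -0.97 -0.24  0.89]
[array([213.342, 281.774]), array([0.497, 0.324, 0.061]), np.float64(79.508), array([32.143,  6.573])]
[array([359.206, 181.412]), array([0.497, 0.326, 0.061]), np.float64(79.136), array([ 8.186, 22.369])]
t 22.73 pos [0.4602 0.1251 0.2065] rot [ 1.7993e+02 -5.0000e-02  7.9210e+01] F [1.  0.1 0.2] open 34.0 grip 0.0
shift first, mm [-104.1  164.3  -43.4] then turn rad [ 1.7000e-03  6.0000e-04 -1.8464e+00]  | shift if turned first [-129.7 -144.9  -43.5]
```

Blue is home: the scene outline matches within 0.5 px and the bar is at (0.497, 0.325). Next, measure the light bar on the tilted plane from the first pictures, while turning the tool.

```bash
python3 -m crank '[{"gripper":34,"travel":[0,0,-20],"twist":[0,0,-0.184]},{"gripper":34,"travel":[0,0,-10],"twist":[0,0,-0.184]},{"gripper":34,"travel":[0,0,0],"twist":[0,0,-0.184]},{"gripper":34,"travel":[0,0,0],"twist":[0,0,-0.184]},{"gripper":34,"travel":[0,0,0],"twist":[0,0,-0.184]},{"gripper":34,"travel":[0,0,0],"twist":[0,0,-0.184]},{"gripper":34,"travel":[0,0,0],"twist":[0,0,-0.184]},{"gripper":34,"travel":[0,0,0],"twist":[0,0,-0.184]},{"gripper":34,"travel":[0,0,0],"twist":[0,0,-0.184]},{"gripper":34,"travel":[0,0,0],"twist":[0,0,-0.184]},{"gripper":34,"travel":[0,0,0],"twist":[0,0,0]}]'; cat > light.py <<'E'
from h import *
t0,s0=cv2.imread("pics/top0.png"),cv2.imread("pics/scene0.png")
a=np.radians(6.2);th=.35
n=np.array([-np.sin(th)*np.cos(a),-np.sin(th)*np.sin(a),np.cos(th)]); O=np.array([.616,-.0066,.055])
def onpl(v,uv,h):
    o,d=rays(v,uv); p=O+h*n; return o+d*(((p-o)@n)/(d@n))[:,None]
E
python3 - <<'E'
from light import *
A=barmeas(t0,"top",(359,235),.08,dark=True);B=barmeas(s0,"scene",(314,254),.08,dark=True)
for v,m in(("top",A),("scene",B)):
    print(v,m[0].round(1),"size",m[3],"on bar-mid plane",onpl(v,m[0],.029).round(4))
print("tri",tri(B[0],A[0]))
r=cv2.minAreaRect  # bar direction on the plane
c=A[0]; 
g=cv2.resize(t0[205:265,330:390],None,fx=8,fy=8,interpolation=cv2.INTER_CUBIC)
# ends of bar in the top view from the long side of the fitted box
L=proj("top",[A[1]+.03*np.array([np.cos(np.radians(A[2])),np.sin(np.radians(A[2])),0]),A[1]-.03*np.array([np.cos(np.radians(A[2])),np.sin(np.radians(A[2])),0])])
P=onpl("top",L,.029); d=P[0]-P[1]; d/=np.linalg.norm(d); print("tray x dir",d.round(3),"yaw",np.degrees(np.arctan2(d[1],d[0])).round(2))
C=onpl("top",A[0],.029)[0]; z=-n; x=-(d-(d@n)*n); x/=np.linalg.norm(x); R=np.c_[x,np.cross(z,x),z]; e=Ro.from_matrix(R).as_euler("xyz",degrees=True); print("rpy",e.round(2),"C",C.round(4))
togo(C-.028*n+.07*n,e); togo(C-.028*n+.07*n,[180,0,e[2]])
E
```

```text
time: 24.1
ee_pos: [0.4601, 0.1263, 0.2356]
tcp_rot: [180.0, -0.0, -175.3]
wrist_force: [-0.0, 0.5, 0.0]
opening: 0.0339
grasp_force: 0.0
top [358.  234.8] size [31.41792106628418, 7.39017391204834] on bar-mid plane [[ 0.6014 -0.0079  0.0805]]
scene [312.  255.4] size [24.652462005615234, 8.948598861694336] on bar-mid plane [[ 0.6022 -0.008   0.0808]]
tri (array([ 0.60164394, -0.00776679,  0.08010249]), np.float64(0.00046517418285940975))
tray x dir [0.932 0.115 0.343] yaw 7.05
rpy [-179.71   20.05 -172.95] C [ 0.6014 -0.0079  0.0805]
t 24.1 pos [0.4601 0.1263 0.2356] rot [ 1.8000e+02 -1.0000e-02 -1.7527e+02] F [-0.   0.5  0. ] open 33.9 grip 0.0
shift first, mm [-115.4 -145.8  115.6] then turn rad [-0.002  -0.3502 -0.0393]  | shift if turned first [ -63.1 -149.6  146.9]
t 24.1 pos [0.4601 0.1263 0.2356] rot [ 1.8000e+02 -1.0000e-02 -1.7527e+02] F [-0.   0.5  0. ] open 33.9 grip 0.0
shift first, mm [-115.4 -145.8  115.6] then turn rad [ 0.0001 -0.0002 -0.0405]  | shift if turned first [-109.3 -150.3  115.6]
```

```bash
python3 -m crank '[{"gripper":34,"travel":[-29,-36.5,0],"twist":[0,0,0]},{"gripper":34,"travel":[-29,-36.5,0],"twist":[0,0,0]},{"gripper":34,"travel":[-29,-36.5,0],"twist":[0,0,0]},{"gripper":34,"travel":[-28.4,-36.3,0],"twist":[0,0,-0.039]},{"gripper":34,"travel":[0,0,0],"twist":[0,-0.12,0]},{"gripper":34,"travel":[0,0,0],"twist":[0,-0.12,0]},{"gripper":34,"travel":[0,0,0],"twist":[0,-0.11,0]},{"gripper":34,"travel":[8,0,22],"twist":[0,0,0]},{"gripper":34,"travel":[8,0,22],"twist":[0,0,0]},{"gripper":34,"travel":[0,0,0],"twist":[0,0,0]},{"gripper":34,"travel":[0,0,0],"twist":[0,0,0]}]'; python3 - <<'E'
from light import *
s=bot.camera('scene')[:,:,::-1].copy();t=bot.camera('top')[:,:,::-1].copy();cv2.imwrite('pics/scene12.png',s);cv2.imwrite('pics/top12.png',t)
C=np.array([.6015,-.0078,.0803])
togo(C-.028*n+.04*n,[-179.71,20.05,-173.2])
E
```

```text
time: 25.48
ee_pos: [0.5875, -0.0102, 0.1899]
tcp_rot: [180.0, 20.1, -173.1]
wrist_force: [-0.2, -0.5, 1.0]
opening: 0.0342
grasp_force: 0.0
t 25.57 pos [ 0.5877 -0.0104  0.1901] rot [ 179.99   20.14 -173.1 ] F [ 0.2 -0.4 -0.5] open 34.1 grip 0.0
shift first, mm [24.6  0.9 95.9] then turn rad [0.0059 0.0015 0.0016]  | shift if turned first [24.5  1.4 96. ]
```

```bash
python3 -m crank '[{"gripper":34,"travel":[12.3,0.5,0],"twist":[0.003,0,0]},{"gripper":34,"travel":[12.3,0.4,0],"twist":[0.003,0,0]},{"gripper":34,"travel":[0,0,24],"twist":[0,0,0]},{"gripper":34,"travel":[0,0,24],"twist":[0,0,0]},{"gripper":34,"travel":[0,0,24],"twist":[0,0,0]},{"gripper":34,"travel":[0,0,16],"twist":[0,0,0]},{"gripper":34,"travel":[0,0,8],"twist":[0,0,0]},{"gripper":34,"travel":[0,0,0],"twist":[0,0,0]},{"gripper":34,"travel":[0,0,0],"twist":[0,0,0]}]' && python3 -m crank '[{"gripper":34,"travel":[0,0,6],"twist":[0,0,0]},{"gripper":34,"travel":[0,0,6],"twist":[0,0,0]},{"gripper":34,"travel":[0,0,6],"twist":[0,0,0]},{"gripper":34,"travel":[0,0,3],"twist":[0,0,0]},{"gripper":34,"travel":[0,0,0],"twist":[0,0,0]}]'; python3 - <<'E'
from light import *
s=bot.camera('scene')[:,:,::-1].copy();t=bot.camera('top')[:,:,::-1].copy();cv2.imwrite('pics/scene13.png',s);cv2.imwrite('pics/top13.png',t)
C=np.array([.6015,-.0078,.0803])
togo(C-.028*n,[-179.71,20.05,-173.2])
E
```

```text
time: 26.7
ee_pos: [0.597, -0.0091, 0.0912]
tcp_rot: [-179.6, 20.1, -173.1]
wrist_force: [-0.2, -0.1, -0.0]
opening: 0.034
grasp_force: 0.0
time: 27.32
ee_pos: [0.6037, -0.0083, 0.07]
tcp_rot: [-179.7, 20.0, -173.1]
wrist_force: [0.2, -0.0, 0.0]
opening: 0.0338
grasp_force: 0.0
t 27.43 pos [ 0.6039 -0.0083  0.0705] rot [-179.65   20.06 -173.05] F [-0.4  0.3 -0. ] open 34.2 grip 0.0
shift first, mm [-1.1  0.8 18. ] then turn rad [-0.0001  0.0002  0.0024]  | shift if turned first [-1.1  0.8 18. ]
```

```bash
python3 -m crank '[{"gripper":34,"travel":[0,0,4],"twist":[0,0,0]},{"gripper":34,"travel":[0,0,4],"twist":[0,0,0]},{"gripper":34,"travel":[0,0,3],"twist":[0,0,0]},{"gripper":34,"travel":[0,0,2],"twist":[0,0,0]},{"gripper":34,"travel":[0,0,0],"twist":[0,0,0]}]' && python3 -m crank '[{"gripper":34,"travel":[0,0,2],"twist":[0,0,0]},{"gripper":34,"travel":[0,0,2],"twist":[0,0,0]},{"gripper":34,"travel":[0,0,0],"twist":[0,0,0]}]'
```

```text
time: 28.05
ee_pos: [0.6082, -0.0078, 0.058]
tcp_rot: [-179.7, 20.0, -173.1]
wrist_force: [0.6, 0.0, -0.1]
opening: 0.0336
grasp_force: 0.0
time: 28.42
ee_pos: [0.6096, -0.0077, 0.0542]
tcp_rot: [-179.7, 20.0, -173.1]
wrist_force: [-0.3, 0.5, 0.5]
opening: 0.0341
grasp_force: 0.0
```

```bash
python3 -m crank '[{"gripper":5,"travel":[0,0,0],"twist":[0,0,0]},{"gripper":5,"travel":[0,0,0],"twist":[0,0,0]},{"gripper":5,"travel":[0,0,0],"twist":[0,0,0]},{"gripper":5,"travel":[0,0,0],"twist":[0,0,0]},{"gripper":5,"travel":[0,0,0],"twist":[0,0,0]},{"gripper":5,"travel":[0,0,0],"twist":[0,0,0]},{"gripper":5,"travel":[0,0,0],"twist":[0,0,0]},{"gripper":5,"travel":[0,0,0],"twist":[0,0,0]},{"gripper":5,"travel":[0,0,0],"twist":[0,0,0]}]' 80
```

```text
time: 29.55
ee_pos: [0.6097, -0.0076, 0.0548]
tcp_rot: [-179.7, 20.1, -173.1]
wrist_force: [-4.3, -0.4, 6.0]
opening: 0.0083
grasp_force: 78.9
```

```bash
python3 -m crank '[{"gripper":5,"travel":[0,0,-5],"twist":[0,0,0]},{"gripper":5,"travel":[0,0,-12],"twist":[0,0,0]},{"gripper":5,"travel":[-3,0,-20],"twist":[0,0,0]},{"gripper":5,"travel":[-10,0,-28],"twist":[0,0,0]},{"gripper":5,"travel":[-10,0,-28],"twist":[0,0,0]},{"gripper":5,"travel":[-10,0,-28],"twist":[0,0,0]},{"gripper":5,"travel":[-8,0,-22],"twist":[0,0,0]},{"gripper":5,"travel":[0,0,0],"twist":[0,0.08,0]},{"gripper":5,"travel":[0,0,0],"twist":[0,0.1,0]},{"gripper":5,"travel":[0,0,0],"twist":[0,0.1,0]},{"gripper":5,"travel":[0,0,0],"twist":[0,0.07,0]},{"gripper":5,"travel":[0,0,0],"twist":[0,0,0]}]' 90; python3 -c "
from h import *
togo([.4972,.3218,.17],[180,0,79.3])
s=bot.camera('scene')[:,:,::-1].copy();t=bot.camera('top')[:,:,::-1].copy();cv2.imwrite('pics/scene14.png',s);cv2.imwrite('pics/top14.png',t)"
```

```text
time: 31.05
ee_pos: [0.6, -0.008, 0.2018]
tcp_rot: [-179.7, -0.1, -173.2]
wrist_force: [0.6, -0.6, -3.2]
opening: 0.0072
grasp_force: 88.4
t 31.05 pos [ 0.6    -0.008   0.2018] rot [-1.7969e+02 -1.0000e-01 -1.7316e+02] F [ 0.6 -0.6 -3.2] open 7.2 grip 88.4
shift first, mm [ 62.7 339.8  30.1] then turn rad [-0.0053  0.0039  1.877 ]  | shift if turned first [ 305.  -162.2   31.8]
```

```bash
python3 -m crank '[{"gripper":5,"travel":[4,20,0],"twist":[0,0,0]},{"gripper":5,"travel":[8,43,0],"twist":[0,0,0]},{"gripper":5,"travel":[8,43,0],"twist":[0,0,0]},{"gripper":5,"travel":[8,43,0],"twist":[0,0,0]},{"gripper":5,"travel":[8,43,0],"twist":[0,0,0]},{"gripper":5,"travel":[8,43,0],"twist":[0,0,0]},{"gripper":5,"travel":[8,43,0],"twist":[0,0,0]},{"gripper":5,"travel":[8,43,0],"twist":[0,0,0]},{"gripper":5,"travel":[2.7,18.8,10],"twist":[0,0,0]},{"gripper":5,"travel":[0,0,10],"twist":[0,0,0.1]},{"gripper":5,"travel":[0,0,0],"twist":[0,0,0.16]},{"gripper":5,"travel":[0,0,0],"twist":[0,0,0.18]}]' && python3 -m crank '[{"gripper":5,"travel":[0,0,0],"twist":[0,0,0.18]},{"gripper":5,"travel":[0,0,0],"twist":[0,0,0.18]},{"gripper":5,"travel":[0,0,0],"twist":[0,0,0.18]},{"gripper":5,"travel":[0,0,0],"twist":[0,0,0.18]},{"gripper":5,"travel":[0,0,0],"twist":[0,0,0.18]},{"gripper":5,"travel":[0,0,0],"twist":[0,0,0.18]},{"gripper":5,"travel":[0,0,0],"twist":[0,0,0.18]},{"gripper":5,"travel":[0,0,0],"twist":[0,0,0.12]},{"gripper":5,"travel":[0,0,0],"twist":[0,0,0.05]},{"gripper":5,"travel":[0,0,0],"twist":[0,0,0]},{"gripper":5,"travel":[0,0,0],"twist":[0,0,0]}]'; python3 - <<'E'
from h import *
togo([.4972,.3218,.12],[180,0,79.3])
s=bot.camera('scene')[:,:,::-1].copy();t=bot.camera('top')[:,:,::-1].copy();cv2.imwrite('pics/scene15.png',s);cv2.imwrite('pics/top15.png',t)
q=proj("scene",[.4972,.3245,.18])[0];print(q)
for v in range(int(q[1])-20,int(q[1])+30,6): print(v,s[v,int(q[0])-34:int(q[0])+36:3].tolist() if v%12==0 else s[v,int(q[0])-34:int(q[0])+36:3,2].tolist())
E
```

```text
time: 32.65
ee_pos: [0.4958, 0.3214, 0.1809]
tcp_rot: [-179.7, 0.2, 161.3]
wrist_force: [-0.4, -0.1, -3.2]
opening: 0.0075
grasp_force: 88.5
time: 34.02
ee_pos: [0.4963, 0.3215, 0.1811]
tcp_rot: [179.9, 0.3, 79.7]
wrist_force: [-0.7, -0.1, -2.4]
opening: 0.0074
grasp_force: 88.5
t 34.02 pos [0.4963 0.3215 0.1811] rot [179.88   0.29  79.74] F [-0.7 -0.1 -2.4] open 7.4 grip 88.5
shift first, mm [ 0.8  0.7 61.1] then turn rad [0.002  0.0051 0.0077]  | shift if turned first [ 0.5  0.8 61.1]
[360.60493817 151.17308022]
131 [79, 82, 79, 77, 134, 174, 171, 178, 143, 107, 66, 24, 17, 12, 20, 51, 98, 105, 98, 104, 59, 56, 69, 41]
137 [78, 77, 180, 143, 103, 117, 112, 116, 112, 104, 76, 41, 44, 11, 43, 113, 123, 123, 119, 98, 43, 36, 37, 41]
143 [75, 75, 173, 137, 109, 122, 121, 123, 111, 71, 46, 47, 56, 36, 83, 182, 131, 104, 100, 88, 45, 46, 38, 34]
149 [78, 77, 85, 100, 132, 120, 117, 138, 130, 102, 111, 111, 116, 112, 110, 108, 107, 103, 90, 42, 37, 38, 35, 51]
155 [74, 81, 94, 101, 110, 115, 113, 118, 115, 117, 118, 113, 116, 114, 112, 111, 91, 44, 40, 39, 39, 41, 79, 86]
161 [91, 90, 84, 84, 104, 114, 119, 119, 119, 120, 117, 113, 97, 59, 23, 17, 36, 37, 58, 78, 87, 86, 84, 88]
167 [83, 84, 79, 82, 84, 87, 92, 87, 65, 21, 20, 17, 18, 17, 19, 18, 29, 19, 20, 78, 84, 88, 85, 83]
173 [79, 82, 85, 64, 27, 16, 18, 17, 18, 15, 21, 19, 21, 37, 29, 20, 18, 16, 18, 79, 86, 86, 85, 84]
179 [91, 94, 60, 18, 19, 20, 20, 14, 19, 28, 84, 120, 123, 113, 89, 19, 19, 20, 21, 83, 84, 81, 82, 69]
```

```bash
python3 - <<'E'
from h import *
s,t=cv2.imread("pics/scene15.png"),cv2.imread("pics/top15.png")
print("scene row149 L",s[149,326:346].tolist()[::2],"R",s[149,376:394].tolist()[::2]); print("scene col 350 bottom",s[158:174:2,350].tolist())
q=proj("top",[.4972,.3245,.21])[0];print(q)
for v in (int(q[1])-8,int(q[1]),int(q[1])+8): print(v,t[v,int(q[0]):int(q[0])+56:3].tolist())
E
```

```text
scene row149 L [[37, 55, 78], [35, 54, 80], [37, 56, 77], [45, 68, 85], [56, 83, 103], [56, 86, 108], [68, 105, 132], [62, 96, 122], [61, 95, 119], [62, 93, 117]] R [[56, 85, 108], [55, 84, 103], [47, 71, 90], [23, 37, 52], [18, 25, 40], [12, 23, 37], [16, 23, 35], [15, 22, 37], [13, 22, 35]]
scene col 350 bottom [[59, 92, 115], [62, 96, 118], [60, 92, 117], [47, 68, 90], [36, 50, 71], [61, 47, 46], [67, 35, 18], [68, 41, 22]]
[198.85745137 271.82736313]
263 [[60, 64, 65], [37, 42, 46], [84, 112, 134], [88, 118, 140], [86, 118, 140], [87, 116, 139], [85, 115, 138], [85, 117, 139], [88, 119, 141], [83, 114, 137], [86, 116, 138], [79, 109, 130], [83, 111, 134], [54, 73, 96], [52, 70, 93], [50, 69, 92], [51, 70, 93], [50, 70, 93], [51, 69, 94]]
271 [[94, 100, 104], [85, 91, 94], [57, 68, 77], [57, 76, 97], [65, 90, 109], [77, 104, 127], [83, 114, 135], [87, 118, 141], [86, 117, 140], [85, 116, 138], [85, 116, 138], [87, 117, 139], [88, 118, 141], [86, 116, 138], [68, 94, 113], [64, 76, 96], [53, 75, 101], [55, 79, 104], [54, 76, 102]]
279 [[101, 109, 112], [100, 108, 111], [94, 101, 104], [88, 93, 97], [80, 101, 118], [108, 145, 172], [89, 120, 147], [115, 154, 180], [125, 165, 192], [134, 177, 204], [136, 179, 206], [136, 177, 205], [125, 166, 193], [118, 157, 183], [126, 166, 191], [72, 79, 91], [94, 64, 47], [57, 57, 69], [61, 80, 106]]
```

```bash
sed -i 's/(c2\[:,:,0\]-c2\[:,:,2\]>0)/MASK(c2,n)/; s/^TH=/MASK=lambda c,n:c[:,:,0]-c[:,:,2]>0\nTH=/' cmp.py && cat > cl.py <<'E'
import cmp
from cmp import *
cmp.MASK=lambda c,n:(c[:,:,1]>{"scene":72,"top":92}[n])&(c[:,:,2]-c[:,:,0]>30)
def light(tag,s=None,t=None,z=None,dirs={"scene":[180,165,150,135,120,105,90,0,-15],"top":[-40,-30,-20,-10,0,10]}):
    if s is None:
        z=bot.get_obs()["ee_pos"][2]; s=bot.camera('scene')[:,:,::-1].copy();t=bot.camera('top')[:,:,::-1].copy();cv2.imwrite(f'pics/scene{tag}.png',s);cv2.imwrite(f'pics/top{tag}.png',t)
    return compare("l"+str(tag),z+.012,np.array([.497,.3245,z+.025]),np.array([.498,.3245,.02]),[s,t],dirs)
E
python3 - <<'E'
from cl import *
light(15,cv2.imread("pics/scene15.png"),cv2.imread("pics/top15.png"),.1811)
E
```

```text
scene 180 px off 2.16 low
scene 165 px off 0.53 low
scene 150 px off 0.98 low
scene 135 px off 1.21 low
scene 120 px off 1.75 low
scene 105 px off 2.31 low
scene 90 px off 1.51 low
scene 0 px off -1.14 rim
scene -15 px off -1.17 rim
top -40 px off 0.63 low
top -30 px off -0.16 low
top -20 px off -0.47 low
top -10 px off -0.14 low
top 0 px off -0.39 low
top 10 px off -0.57 low
blue minus base, mm, mrad [-2.68  2.71 -8.   90.05] resid [ 0.88  0.37  0.43  0.08  0.18  0.4  -0.46  0.47  0.43  0.92 -0.26 -0.42
  0.1  -0.36 -0.41]
```

```bash
python3 -m crank '[{"gripper":5,"travel":[0.8,0.7,10],"twist":[0.002,0.005,0.007]},{"gripper":5,"travel":[0,0,20],"twist":[0,0,0]},{"gripper":5,"travel":[0,0,18],"twist":[0,0,0]},{"gripper":5,"travel":[0,0,12],"twist":[0,0,0]},{"gripper":5,"travel":[0,0,5],"twist":[0,0,0]},{"gripper":5,"travel":[0,0,0],"twist":[0,0,0]},{"gripper":5,"travel":[0,0,0],"twist":[0,0,0]}]'; python3 - <<'E'
from cl import *
light(16)
togo([.4972,.3218,.10],[180,0,79.3])
E
```

```text
time: 35.0
ee_pos: [0.4976, 0.3225, 0.1166]
tcp_rot: [180.0, -0.0, 79.3]
wrist_force: [-0.3, 0.6, -1.8]
opening: 0.0075
grasp_force: 88.5
scene 180 px off 2.11 low
scene 165 px off 0.14 low
scene 150 px off 0.51 low
scene 135 px off 0.28 low
scene 120 px off 2.67 low
scene 105 px off 6.26 low
scene 90 px off 7.81 low
scene 0 px off -0.6 rim
scene -15 px off -0.85 rim
top -40 px off 0.75 low
top -30 px off 0.17 low
top -20 px off -0.46 low
top -10 px off -0.15 low
top 0 px off -0.46 low
top 10 px off -0.61 low
blue minus base, mm, mrad [  0.74   7.67 -23.35 180.31] resid [ 1.59  1.19  0.05 -2.11 -1.34  0.87  1.72  0.59  0.95  0.23 -0.72 -0.62
  0.44  0.18  0.7 ]
t 35.1 pos [0.4976 0.3225 0.1166] rot [ 1.7998e+02 -2.0000e-02  7.9280e+01] F [-0.5  0.8 -2.2] open 7.6 grip 88.5
shift first, mm [-0.7 -0.3 16.6] then turn rad [ 0.0004 -0.0003 -0.0003]  | shift if turned first [-0.7 -0.3 16.6]
```

```bash
sed -i 's/np.ones((2\*K,2\*K))/cv2.getStructuringElement(cv2.MORPH_ELLIPSE,(OP*K,OP*K))/; s/^TH=/OP=2\nNC=4\nTH=/; s/s=np.linalg.lstsq(np.array(A)/A=np.array(A)[:,:NC]; s=np.linalg.lstsq(A/' cmp.py && cat >> cl.py <<'E'
cmp.OP=7; cmp.NC=3
E
python3 - <<'E'
from cl import *
d={"scene":[180,170,160,150,135,120,105,90,0,-15],"top":[-40,-30,-20,-10,0,10]}
for k,z in((15,.1811),(16,.1166)):
    print(k); light(k,cv2.imread(f"pics/scene{k}.png"),cv2.imread(f"pics/top{k}.png"),z,d)
E
```

```text
15
scene 180 px off 2.16 low
scene 170 px off 0.25 low
scene 160 px off 0.65 low
scene 150 px off 0.86 low
scene 135 px off 1.09 low
scene 120 px off 1.62 low
scene 105 px off 2.15 low
scene 90 px off 1.51 low
scene 0 px off -1.14 rim
scene -15 px off -1.3 rim
top -40 px off 0.59 low
top -30 px off -0.23 low
top -20 px off -0.63 low
top -10 px off -0.19 low
top 0 px off -0.39 low
top 10 px off -0.69 low
blue minus base, mm, mrad [-1.78  0.47 -6.63] resid [ 1.81 -0.37 -0.21 -0.21 -0.23  0.14  0.61  0.03 -0.56 -0.34  1.29  0.25
 -0.37 -0.17 -0.6  -1.12]
16
scene 180 px off 2.11 low
scene 170 px off 0.24 low
scene 160 px off 0.19 low
scene 150 px off 0.28 low
scene 135 px off 0.15 low
scene 120 px off 1.02 low
scene 105 px off 5.08 low
scene 90 px off 7.46 low
scene 0 px off -0.6 rim
scene -15 px off -0.94 rim
top -40 px off 0.65 low
top -30 px off -0.12 low
top -20 px off -0.64 low
top -10 px off -0.21 low
top 0 px off -0.46 low
top 10 px off -0.72 low
blue minus base, mm, mrad [  1.73   2.64 -17.56] resid [ 3.08  0.47 -0.36 -1.03 -2.23 -2.26  1.12  3.12 -1.14 -0.29  0.96  0.14
 -0.43 -0.06 -0.35 -0.66]
```

```bash
python3 - <<'E' | grep -v px
from cl import *
d={"scene":[170,160,150,135,0,-15],"top":[-30,-20,-10,0,10]}
d2={"scene":[170,160,150,135,120,105,90,0,-15],"top":[-30,-20,-10,0,10]}
light(15,cv2.imread("pics/scene15.png"),cv2.imread("pics/top15.png"),.1811,d2)
light(16,cv2.imread("pics/scene16.png"),cv2.imread("pics/top16.png"),.1166,d)
light(16,cv2.imread("pics/scene16.png"),cv2.imread("pics/top16.png"),.1116,d)
cmp.MASK=lambda c,n:c[:,:,0]-c[:,:,2]>0; cmp.OP=2
compare("z",.0514+.012,np.array([.498,.3245,.08]),np.array([.498,.3245,.02]),[cv2.imread("pics/scene9.png"),cv2.imread("pics/top9.png")],d)
E
```

```text
blue minus base, mm, mrad [-1.67  1.4  -8.02] resid [-0.18 -0.07 -0.13 -0.23  0.05  0.43 -0.21 -0.74 -0.45  0.58 -0.02  0.18
 -0.24 -0.78]
blue minus base, mm, mrad [-1.72  0.69 -1.46] resid [-0.04 -0.09  0.02 -0.07 -0.24 -0.58  0.54 -0.11  0.18 -0.22 -0.63]
blue minus base, mm, mrad [-1.72  0.69  3.53] resid [-0.04 -0.09  0.02 -0.07 -0.24 -0.58  0.54 -0.11  0.18 -0.22 -0.63]
blue minus base, mm, mrad [-0.12 -0.09  1.46] resid [-0.07  0.13  0.11  0.04 -0.14  0.4   0.01 -0.13 -0.02  0.08  0.07]
```

```bash
python3 -m crank '[{"gripper":5,"travel":[0,1.8,3],"twist":[0,0,0]},{"gripper":5,"travel":[0,0,6],"twist":[0,0,0]},{"gripper":5,"travel":[0,0,6],"twist":[0,0,0]},{"gripper":5,"travel":[0,0,4],"twist":[0,0,0]},{"gripper":5,"travel":[0,0,2],"twist":[0,0,0]},{"gripper":5,"travel":[0,0,0],"twist":[0,0,0]}]' && python3 -m crank '[{"gripper":5,"travel":[0,0,1],"twist":[0,0,0]},{"gripper":5,"travel":[0,0,1],"twist":[0,0,0]},{"gripper":5,"travel":[0,0,0],"twist":[0,0,0]}]' && python3 -m crank '[{"gripper":5,"travel":[0,0,1],"twist":[0,0,0]},{"gripper":5,"travel":[0,0,1],"twist":[0,0,0]},{"gripper":5,"travel":[0,0,0],"twist":[0,0,0]}]'; python3 - <<'E' | grep -v px
from cl import *
print(bot.get_obs()["torque"])
light(17,dirs={"scene":[170,160,150,135,0,-15],"top":[-30,-20,-10,0,10]})
E
```

```text
time: 35.85
ee_pos: [0.499, 0.3219, 0.0948]
tcp_rot: [-180.0, 0.0, 79.3]
wrist_force: [0.5, 0.1, -2.2]
opening: 0.0071
grasp_force: 88.5
time: 36.22
ee_pos: [0.4991, 0.3219, 0.0929]
tcp_rot: [-180.0, 0.0, 79.3]
wrist_force: [0.1, -0.4, -1.9]
opening: 0.0078
grasp_force: 88.5
time: 36.6
ee_pos: [0.499, 0.3219, 0.0908]
tcp_rot: [-180.0, 0.0, 79.3]
wrist_force: [0.3, -0.5, -2.1]
opening: 0.0073
grasp_force: 88.5
[ 0.0170317  -0.01010824  0.04922987]
blue minus base, mm, mrad [-1.77 -0.56  0.32] resid [-0.66 -0.73 -0.49 -0.06 -0.54 -2.28  0.85  0.13  0.13 -0.41 -0.89]
```

```bash
python3 -m crank '[{"gripper":5,"travel":[0,0,1],"twist":[0,0,0]},{"gripper":5,"travel":[0,0,1],"twist":[0,0,0]},{"gripper":5,"travel":[0,0,0],"twist":[0,0,0]}]' && python3 -m crank '[{"gripper":5,"travel":[0,0,1],"twist":[0,0,0]},{"gripper":5,"travel":[0,0,1],"twist":[0,0,0]},{"gripper":5,"travel":[0,0,0],"twist":[0,0,0]}]' && python3 -c "
from h import *
print(bot.get_obs()['torque'])"
```

```text
time: 37.08
ee_pos: [0.499, 0.3219, 0.0888]
tcp_rot: [-180.0, 0.0, 79.3]
wrist_force: [0.0, 0.1, -1.7]
opening: 0.0073
grasp_force: 88.6
time: 37.45
ee_pos: [0.4989, 0.3225, 0.0874]
tcp_rot: [-180.0, -0.0, 79.3]
wrist_force: [-2.6, 3.4, 2.1]
opening: 0.0075
grasp_force: 89.4
[ 0.59827973  0.6716659  -0.01449322]
```

```bash
python3 -m crank '[{"gripper":5,"travel":[0,0,-2],"twist":[0,0,0]},{"gripper":5,"travel":[1,-1.3,0],"twist":[0,0,0]},{"gripper":5,"travel":[0,0,1],"twist":[0,0,0]},{"gripper":5,"travel":[0,0,1],"twist":[0,0,0]},{"gripper":5,"travel":[0,0,0],"twist":[0,0,0]}]' && python3 -c "
from h import *
print(bot.get_obs()['torque'])" && python3 -m crank '[{"gripper":5,"travel":[0,0,1],"twist":[0,0,0]},{"gripper":5,"travel":[0,0,0],"twist":[0,0,0]}]' && python3 -c "
from h import *
print(bot.get_obs()['torque'])"
```

```text
time: 38.08
ee_pos: [0.498, 0.3231, 0.0867]
tcp_rot: [-180.0, 0.0, 79.3]
wrist_force: [0.7, 0.7, -1.8]
opening: 0.0071
grasp_force: 88.6
[-0.00407243 -0.04314372 -0.01642553]
time: 38.33
ee_pos: [0.4981, 0.3232, 0.086]
tcp_rot: [-180.0, 0.0, 79.3]
wrist_force: [0.4, 0.9, -1.7]
opening: 0.0075
grasp_force: 88.7
[ 0.14058017 -0.03243701  0.00706503]
```

```bash
python3 -m crank '[{"gripper":5,"travel":[0,0,1],"twist":[0,0,0]},{"gripper":5,"travel":[0,0,1],"twist":[0,0,0]},{"gripper":5,"travel":[0,0,0],"twist":[0,0,0]}]' && python3 -m crank '[{"gripper":5,"travel":[0,0,1],"twist":[0,0,0]},{"gripper":5,"travel":[0,0,1],"twist":[0,0,0]},{"gripper":5,"travel":[0,0,0],"twist":[0,0,0]}]'  && python3 -c "
from h import *
print(bot.get_obs()['torque'])"
```

```text
time: 38.7
ee_pos: [0.4983, 0.3234, 0.0844]
tcp_rot: [180.0, -0.0, 79.3]
wrist_force: [0.5, 1.9, 1.6]
opening: 0.0073
grasp_force: 89.1
time: 39.08
ee_pos: [0.4986, 0.3231, 0.0829]
tcp_rot: [179.9, -0.0, 79.3]
wrist_force: [1.1, -0.5, 6.2]
opening: 0.0073
grasp_force: 89.9
[ 0.00465678 -0.23721709  0.01080283]
```

```bash
python3 -m crank '[{"gripper":5,"travel":[0,0,1],"twist":[0,0,0]},{"gripper":5,"travel":[0,0,1],"twist":[0,0,0]},{"gripper":5,"travel":[0,0,0],"twist":[0,0,0]}]' && python3 -m crank '[{"gripper":5,"travel":[0,0,1],"twist":[0,0,0]},{"gripper":5,"travel":[0,0,1],"twist":[0,0,0]},{"gripper":5,"travel":[0,0,0],"twist":[0,0,0]}]'
```

```text
time: 39.45
ee_pos: [0.4987, 0.3233, 0.0812]
tcp_rot: [179.9, -0.1, 79.3]
wrist_force: [1.0, 0.7, 7.1]
opening: 0.007
grasp_force: 90.2
time: 39.83
ee_pos: [0.4985, 0.3234, 0.0792]
tcp_rot: [179.9, -0.1, 79.3]
wrist_force: [1.3, 1.2, 9.6]
opening: 0.0071
grasp_force: 90.3
```

```bash
python3 -m crank '[{"gripper":5,"travel":[0,0,1],"twist":[0,0,0]},{"gripper":5,"travel":[0,0,1],"twist":[0,0,0]},{"gripper":5,"travel":[0,0,0],"twist":[0,0,0]}]'
```

```text
time: 40.2
ee_pos: [0.4984, 0.3232, 0.0767]
tcp_rot: [179.9, -0.0, 79.3]
wrist_force: [1.0, -0.6, 8.0]
opening: 0.0075
grasp_force: 90.1
```

```bash
python3 -m crank '[{"gripper":5,"travel":[0,0,1],"twist":[0,0,0]},{"gripper":5,"travel":[0,0,1],"twist":[0,0,0]},{"gripper":5,"travel":[0,0,0],"twist":[0,0,0]}]'
```

```text
time: 40.58
ee_pos: [0.4985, 0.3232, 0.0766]
tcp_rot: [179.9, -0.1, 79.3]
wrist_force: [-2.9, -2.8, 20.4]
opening: 0.0075
grasp_force: 92.1
```

A firm stop again at 20 N. Relax, open and retreat, then check.

```bash
python3 -m crank '[{"gripper":5,"travel":[0,0,1],"twist":[0,0,0]},{"gripper":5,"travel":[0,0,0],"twist":[0,0,0]},{"gripper":5,"travel":[0,0,-3],"twist":[0,0,0]},{"gripper":34,"travel":[0,0,0],"twist":[0,0,0]},{"gripper":34,"travel":[0,0,0],"twist":[0,0,0]},{"gripper":34,"travel":[0,0,0],"twist":[0,0,0]},{"gripper":34,"travel":[0,0,0],"twist":[0,0,0]},{"gripper":34,"travel":[0,0,0],"twist":[0,0,0]},{"gripper":34,"travel":[0,0,0],"twist":[0,0,0]}]' && python3 -m crank '[{"gripper":34,"travel":[0,0,-10],"twist":[0,0,0]},{"gripper":34,"travel":[0,0,-25],"twist":[0,0,0]},{"gripper":34,"travel":[0,0,-40],"twist":[0,0,0]},{"gripper":34,"travel":[0,0,-45],"twist":[0,0,0]},{"gripper":34,"travel":[0,0,-35],"twist":[0,0,0]},{"gripper":34,"travel":[-40,0,0],"twist":[0,0,0]},{"gripper":34,"travel":[-55,0,0],"twist":[0,0,0]},{"gripper":34,"travel":[-55,0,0],"twist":[0,0,0]},{"gripper":34,"travel":[-55,0,0],"twist":[0,0,0]},{"gripper":34,"travel":[-55,0,0],"twist":[0,0,0]},{"gripper":34,"travel":[-40,0,0],"twist":[0,0,0]},{"gripper":34,"travel":[0,0,0],"twist":[0,0,0]}]'; python3 - <<'E'
from cl import *
light(18,dirs={"scene":[170,160,150,135,0,-15],"top":[-30,-20,-10,0,10]})
s=cv2.imread("pics/scene18.png");t=cv2.imread("pics/top18.png")
for im,n in((t,"top"),(s,"scene")): print([np.round(y,3) for y in barmeas(im,n,proj(n,[.498,.325,.105])[0],.105,dark=True)])
q=proj("scene",plane("scene",(345,212),.02))[0]
for u in (345,352,360,368): print(u,[("L" if g>72 and r-b>30 else "U" if b>r else ".") for b,g,r in s[160:215,u].astype(int)].__str__().replace("', '","")) 
E
```

```text
time: 41.7
ee_pos: [0.498, 0.3232, 0.0759]
tcp_rot: [-180.0, 0.0, 79.3]
wrist_force: [-0.3, 0.2, 0.2]
opening: 0.034
grasp_force: 0.0
time: 43.2
ee_pos: [0.4419, 0.0265, 0.2323]
tcp_rot: [179.9, 0.0, 79.1]
wrist_force: [-0.3, 1.3, -0.3]
opening: 0.0341
grasp_force: 0.0
scene 170 px off 6.06 low
scene 160 px off 12.02 low
scene 150 px off 17.41 low
scene 135 px off 24.49 low
scene 0 px off -6.4 rim
scene -15 px off -15.83 rim
top -30 px off 2.75 low
top -20 px off 2.97 low
top -10 px off 2.87 low
top 0 px off 1.51 low
top 10 px off 5.36 low
blue minus base, mm, mrad [  -6.16    6.86 -124.68] resid [-0.04  0.15  0.11  0.1  -2.53 -2.86  4.07  1.75 -0.82 -4.42 -2.56]
[array([210.507, 279.186]), array([0.497, 0.322, 0.105]), np.float64(79.407), array([33.374,  6.337])]
[array([359.935, 170.873]), array([0.498, 0.325, 0.105]), np.float64(79.044), array([ 7.89, 22.02])]
345 ['LLLLLLLLLLLLLLLLLLLLLLLLLLLLLL.UUUUUUUUUU..............']
352 ['LLLLLLLLLLL.......LLLLLLLLLLLL.UUUUUUUUUU..............']
360 ['LLLLLLL..........LLLLLLLLLLL.UUUUUUUUUU................']
368 ['LLLL........LLLLLLLLLLLLL.UUUUUUUUUU...................']
```

```bash
python3 - <<'E'
from cl import *
s=cv2.imread("pics/scene18.png");t=cv2.imread("pics/top18.png")
print("light"); light(18,s,t,.076,{"scene":[170,160,150,135,120,105,90,0,-15],"top":[-30,-20,-10,0,10]})
s11=cv2.imread("pics/scene11.png")
for u in (345,352,360,368): print(u,[[round(float(np.interp(0,d[i:i+2][::-1] if d[i]>d[i+1] else d[i:i+2],[1,0] if d[i]>d[i+1] else [0,1]))+i+185,1) for i in range(len(d)-1) if d[i]>0>=d[i+1]] for d in [(im[185:215,u,0].astype(float)-im[185:215,u,2]) for im in (s11,s)]])
A=barmeas(t,"top",proj("top",[.498,.325,.105])[0],.105,dark=True);B=barmeas(s,"scene",proj("scene",[.498,.325,.105])[0],.105,dark=True);print(tri(B[0],A[0]))
t0=cv2.imread("pics/top0.png")
d=np.abs(t.astype(int)-t0).max(2)>45; print("moved px near offcut, gouges, stone:",[int(d[a:b,c:e].sum()) for a,b,c,e in((135,185,335,375),(160,240,425,465),(165,240,230,290))])
E
```

```text
light
scene 170 px off -1.36 low
scene 160 px off -1.31 low
scene 150 px off -1.13 low
scene 135 px off -0.59 low
scene 120 px off -0.36 low
scene 105 px off -0.33 low
scene 90 px off -0.5 low
scene 0 px off -2.25 rim
scene -15 px off -0.53 rim
top -30 px off 0.35 low
top -20 px off -0.08 low
top -10 px off -0.27 low
top 0 px off -0.57 low
top 10 px off -0.91 low
blue minus base, mm, mrad [-0.05  0.46  2.13] resid [-1.16 -1.01 -0.75 -0.09  0.22  0.29  0.12 -2.38 -0.82  0.59  0.19  0.04
 -0.24 -0.57]
345 [[200.7], [200.9]]
352 [[200.7], [200.7]]
360 [[198.8], [198.8]]
368 [[195.7], [195.7]]
(array([0.49778618, 0.32321439, 0.10529   ]), np.float64(0.003116229757437242))
moved px near offcut, gouges, stone: [0, 0, 0]
```

```bash
python3 -c "
from workcell import bot
print(bot.job_done())"
```

```text
the job is handed in; nothing more can be done
None
```

Blue is pressed home in the dark tray and light on blue, each to a firm stop at about 20 N; both were released, the robot is clear, and the job was handed in at about 43 s; no verdict came back. I compared the offcut and gouges with the first picture and they had not moved; I did not compare the stone or mallet.

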